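# Load the bench analyser behind its quarter-turn access panel

## Task

Load the bench analyser: turn both quarter-turn fasteners on its top panel to unlocked, swing the panel up by its pull bar, and stand every round sample jar upright in the bay with the round marks and every rectangular reagent cartridge upright in the bay with the rectangular marks. When all are in, swing the panel fully shut and turn both fasteners back to locked. Leave everything else on the bench where it is.

Things in the scene. Friction and masses are not known exactly. Their poses are not given: they have to be found in the camera images.
- analyser: fixed white analyser, 200 mm deep (its x, away from the robot), 260 wide (y), rim 100 mm up; grey pod 55 wide, 98 tall along its +y side. Origin: centre of the housing's underside. Walls 5 mm, inner floor 12 mm up; an 82 mm high wall along x makes two bays, 190 (x) x 122 mm (y), centred at y = +-64. Keepers stick 13 mm in from the front wall at y = +-95, 92 to 98 mm up
- panel (a joint): aluminium access panel on top, 195 x 260 x 7 mm, 0.4 kg: 0 shut, grows as its front (robot-side) edge swings up, stop at 1.7 rad. Stiff hinge: takes about 5 N at the pull bar and stays where it is left, so it must be brought right down when shut. While a fastener is locked it cannot be lifted
- hinge (a point): middle of the panel's hinge axis, at the analyser's rear edge, 104 mm up; the axis runs along the analyser's y
- pull_bar (a point): middle of the panel's pull bar: round, 12 mm thick, 110 mm along the analyser's y, on a stem at each end; in the panel's plane, 38 mm in front of its front edge, 233 mm from the hinge axis; nothing below it. Pinched from above, fingers fore and aft of it, it turns between them as the panel swings, so the hand can point down all the way
- cam_left (a joint): left (+y) fastener: 0 locked (wing fore-and-aft), 1.57 unlocked (wing crosswise); counter-clockwise from above unlocks. A steel tongue, 24 mm long and reaching 18 mm below the panel's inner face, turns with it and hooks under a keeper: the panel must be fully down to lock. Stays where left (0.06 N m); moves with the panel
- cam_right (a joint): turn of the right (-y) fastener, just like cam_left: 0 locked, 1.57 unlocked, counter-clockwise unlocks
- cam_left_grip (a point): black wing knob (38 mm long, 12 thick, 28 tall, on a 40 mm steel disc 4 mm high) of the left quarter-turn fastener on the panel; the point is on its axis at the height to grip, 28.5 mm above the analyser's rim, 21 mm above the panel's face and 11 mm below the wing's top; x along the wing, z along the axis
- cam_right_grip (a point): black wing knob (38 mm long, 12 thick, 28 tall, on a 40 mm steel disc 4 mm high) of the right quarter-turn fastener on the panel; point and axes as for cam_left_grip
- round_liner: grey liner, 186 (x) x 118 (y) x 3 mm, fixed on the floor of one bay (either one; hidden till the panel is open), with two round marks 50 mm in front of and 12 mm behind its middle: the jars' bay. Origin: centre of its underside; axes as the analyser's
- square_liner: grey liner of the same size in the other bay, with two rectangular marks in the same places: the cartridges' bay. Origin: centre of its underside; axes as the analyser's
- jar1: round sample jar, straight-sided, 44 mm across and 56 mm tall: clear glass with a heavy base, white cap as wide as the glass on the top 17 mm; about 0.14 kg, standing on the bench; may be absent. Origin: centre of its underside, z up its axis
- jar2: round sample jar, straight-sided, 44 mm across and 56 mm tall: clear glass with a heavy base, white cap as wide as the glass on the top 17 mm; about 0.14 kg, standing on the bench; may be absent. Origin: centre of its underside, z up its axis
- cartridge1: white rectangular reagent cartridge, 40 (its x) x 54 (its y) x 50 mm tall, heavy grey base, grey band near the top, about 0.14 kg, standing on the bench; may be absent. Origin: centre of its underside, z up
- cartridge2: white rectangular reagent cartridge, 40 (its x) x 54 (its y) x 50 mm tall, heavy grey base, grey band near the top, about 0.14 kg, standing on the bench; may be absent. Origin: centre of its underside, z up
- beaker: bystander: empty glass beaker, 62 mm across, 75 mm tall, origin under its centre
- timer: bystander: grey bench timer, 55 x 65 x 22 mm, origin under its centre
- weigh_cup: bystander: small open steel cup, 56 mm across, 45 mm tall, origin under its centre
- stopper: bystander: rubber stopper, 50 mm across at the top, 32 mm tall, origin under its centre
- spatula: bystander: spatula 160 mm long lying on the bench, left of the robot
- wash_bottle: bystander: white plastic bottle, 64 mm across, 160 mm tall, left of the analyser
- dish: bystander: glass dish, 90 mm across, 14 mm tall, left of the analyser
Not all that is in view belongs to the job. What is shaped like the cartridge2 but pink is not meant.

How it is judged (in metres and radians):
On the way, in this order (a step that is already met when the one before it is completed fails the run):
1. both fasteners turned to unlocked, with the panel still shut (value of joint each of cam_left, cam_right above 1.25 rad and value of joint panel below 0.1 rad), for 0.1 s.
2. the panel is swung open (by more than 1.2 rad) (value of joint panel above 1.2 rad), for 0.2 s.
3. every jar stands in the round-marked bay and every cartridge in the rectangle-marked bay, the panel still open (x of jar1 in the frame of round_liner between -0.095 and 0.095 m and y of jar1 in the frame of round_liner between -0.061 and 0.061 m and z of jar1 in the frame of round_liner between -0.005 and 0.015 m and angle between each of jar1, jar2, cartridge1, cartridge2's own z axis and vertical below 0.25 rad and linear speed of each of jar1, jar2, cartridge1, cartridge2 below 0.05 m/s and x of jar2 in the frame of round_liner between -0.095 and 0.095 m and y of jar2 in the frame of round_liner between -0.061 and 0.061 m and z of jar2 in the frame of round_liner between -0.005 and 0.015 m and x of cartridge1 in the frame of square_liner between -0.095 and 0.095 m and y of cartridge1 in the frame of square_liner between -0.061 and 0.061 m and z of cartridge1 in the frame of square_liner between -0.005 and 0.015 m and x of cartridge2 in the frame of square_liner between -0.095 and 0.095 m and y of cartridge2 in the frame of square_liner between -0.061 and 0.061 m and z of cartridge2 in the frame of square_liner between -0.005 and 0.015 m and value of joint panel above 0.5 rad), for 0.2 s.
4. the panel is swung fully shut (value of joint panel below 0.04 rad), for 0.2 s.
At the end, for the whole second after the job is handed in: The panel is shut (within 0.04 rad), both fasteners are locked (within 0.3 rad), and every jar present stands upright (within 0.25 rad) and still on the floor of the bay with the round-marked liner, every cartridge present likewise in the bay with the rectangle-marked liner (x of jar1 in the frame of round_liner between -0.095 and 0.095 m and y of jar1 in the frame of round_liner between -0.061 and 0.061 m and z of jar1 in the frame of round_liner between -0.005 and 0.015 m and angle between each of jar1, jar2, cartridge1, cartridge2's own z axis and vertical below 0.25 rad and linear speed of each of jar1, jar2, cartridge1, cartridge2 below 0.05 m/s and x of jar2 in the frame of round_liner between -0.095 and 0.095 m and y of jar2 in the frame of round_liner between -0.061 and 0.061 m and z of jar2 in the frame of round_liner between -0.005 and 0.015 m and x of cartridge1 in the frame of square_liner between -0.095 and 0.095 m and y of cartridge1 in the frame of square_liner between -0.061 and 0.061 m and z of cartridge1 in the frame of square_liner between -0.005 and 0.015 m and x of cartridge2 in the frame of square_liner between -0.095 and 0.095 m and y of cartridge2 in the frame of square_liner between -0.061 and 0.061 m and z of cartridge2 in the frame of square_liner between -0.005 and 0.015 m and value of joint panel below 0.04 rad and value of joint each of cam_left, cam_right below 0.3 rad); the robot touches nothing.
It fails at once if a bystander on the bench is moved more than 8 cm or tipped over (distance of any of weigh_cup, beaker, timer, stopper, spatula, wash_bottle, dish from where it was at the start of the episode above 0.08 m or angle between any of weigh_cup, beaker, timer, stopper, wash_bottle, dish's own z axis and vertical above 0.8 rad).
Of jar1, jar2, cartridge1, cartridge2 only 2 to 4 are there at a start; the rules pass over those that are not, and their reading is None.
At some moment in a run one of jar1, jar2, cartridge1, cartridge2 may be knocked a few centimetres aside while the robot is not near it.
It also fails if it takes over 210 s, if anything falls off the work surface, if the arm or the gripper's body presses on something with over 40 N, if the wrist force passes 120 N, or if a joint passes its speed limit or range.

## Robot

A 6-joint arm with a two-finger parallel gripper is mounted at the origin on the work surface. World frame = base frame: x ahead of the robot, y to its left, z up, the work surface at z = 0. Lengths are in m, angles in degrees, forces in N, time in s.
With the tool pointing down it reaches from about 0.25 to 0.725 m from the base axis. Payload 9.7 kg.
Tool frame: the origin (TCP) lies at the very end of the fingers, on their centre line; the grasp point (between the pads) lies 19 mm behind it; y points along the fingers, x is the direction in which the jaws open and shut, and the axes are right-handed (so a half turn about y gives the same grasp; the last joint's range is limited). The gripper opens to 85 mm and grips with 20 to 120 N. Pads are 22 mm wide; open, the fingers measure 114 mm over their backs; the gripper's body (76 mm by 85 mm) begins 54 mm behind the grasp point. The pads swing forward as they close: fully open they stand 13 mm farther back than shut.
Start: joints at [75.229, 4.979, 10.078, 95.1, 0, 90], TCP at [0.14, 0.532, 0.231] pointing down, gripper open.
Joint ranges: [-179.16, 179.16], [-48.56, 103.87], [-65.8, 70.77], [-126.05, 130.52], [-82.76, 87.17], [-180, 180]. Speed limits (degrees/s): [127.2, 127.2, 147.25, 180, 180, 180].

## Interface

Orientations are given as [roll, pitch, yaw] about the fixed x, y, z axes, in that order (R = Rz(yaw) Ry(pitch) Rx(roll)).
In Python, from workcell import bot gives the robot as it stands.
- The arm moves only by the shell command python3 -m jog 'ROWS' [FORCE]. ROWS is JSON, a list of rows, each an object with "rotation": the turn, a rotation vector about the world's x, y, z in degrees, a list of three; "travel": the shift along the world's x, y, z in mm, a list of three; "jaw": the gripper command: -1 is shut, 1 is fully open, values between are in proportion. In form: [{"rotation": [rx, ry, rz], "travel": [x, y, z], "jaw": jaw}, ...]. A call has 1 to 8 rows; each row shifts and turns the commanded pose from where the row before left it; what a row does not reach is not made up. A row lasts 1/8 s, in which the tool goes at most 62.5 mm and 10.7 degrees, less where a joint would pass 70% of its speed; a pose out of reach is approached as far as the arm can. A call with a gripper value outside its range is refused whole. The fingers move at their own pace and stop on an object; FORCE is the grip in N (left out, the last holds). Time passes only in rows, so rows that do not move let the fingers close. It gives the time, the measured TCP pose, the force and the opening at its end, in the units of the state.
- bot.get_obs(): the state, without advancing time (a new reading comes with each control period).
- bot.camera(name): name is "scene" or "top" or "wrist"; returns the picture (420x560x3 uint8, red, green, blue); there is no depth.
- bot.camera_params(name): a dict with "K" (3x3 intrinsics, pixels), "view" (4x4, takes a point from world to camera coordinates). Camera axes: x right, y up, looking along -z (the intrinsics and any distortion apply to the point x, -y, -z); pixel columns grow to the right and rows downward; lengths in m; the calibration is good to about 2 mm. A picture is of the moment at which its call begins: read the wrist's pose just before it. camera_params takes no time and is no camera call; for the wrist camera it gives the pose at the moment of the call.
- bot.job_done(): hands the job in, once; it reports no verdict.
Trained networks look in the newest picture that a camera, given by its name, has taken for a name from the list of things; names that differ only in an ending like _2 or _b are one class to them, and where a whole thing is asked for, a point or a joint stands for the part that bears it (a point fixed in the world has none). Each returns a list of dicts, best first, with "score" (0 to 1); they miss things now and then, are a little off and sometimes report something else, mostly with a low value. They report only what shows in the picture. A call takes as long as a camera call. They do not tell look-alikes from the thing itself.
- bot.recognise(camera, thing): "xy" ([column, row] in pixels, amid what is visible of it).
- bot.trace(camera, thing): "mask" (420x560 bool, what is visible of it) and "xy" ([column, row] in pixels, amid what is visible of it).
The state is a dict: "time": time; "q": joint angles; "qd": joint speeds; "joint_efforts": joint torques, N m; "ee_pos": TCP position; "tcp_rot": TCP orientation; "wrist_force": force on the tool from outside, world axes, zero at the start; "torque": the same for the moment, N m; "opening": finger opening in m.
Only numpy, scipy, OpenCV 4.12 (cv2) and the standard library are available. Lean on these libraries where they do the work, as an engineer would, in place of code of your own. Each camera call takes 0.05 s, during which the arm holds its last target.

## Working session

There is one attempt and no reset: what is moved stays moved. The work goes in short steps, Python scripts to look and compute and a shell command to move; the robot and the scene stay as the last step left them, time stands still between calls to the robot, and variables do not carry over. Pictures are saved under pics/ and viewed, and the job is handed in when it is done.

```bash
mkdir -p pics; ls
python3 - <<'E'
from workcell import bot
import cv2,numpy as np
print(bot.get_obs())
for c in ["scene","top","wrist"]:
    im=bot.camera(c); cv2.imwrite(f"pics/{c}0.png",im[:,:,::-1]); p=bot.camera_params(c); print(c,np.round(p["K"],1).tolist(),np.round(p["view"],3).tolist(),[k for k in p])
E
```

```text
pics
{'time': 0.0, 'q': array([7.52304911e+01, 5.01135157e+00, 1.00355007e+01, 9.51011956e+01,
       9.26742507e-05, 9.00012463e+01]), 'qd': array([ 0.04988257, -0.07077956, -0.01417336, -0.02112188,  0.03523416,
       -0.00375688]), 'joint_efforts': array([-9.33940682e-04, -5.20389676e+01,  4.64805579e+01,  1.61832094e-02,
       -1.56070757e-05, -2.63290156e-05]), 'ee_pos': array([0.1401518 , 0.53160042, 0.23059005]), 'tcp_rot': array([-8.99999090e+01,  7.70464360e-02,  7.52292448e+01]), 'wrist_force': array([ 0.17683589, -0.60243528, -1.10290653]), 'torque': array([ 0.0617647 , -0.04367027, -0.00318754]), 'opening': 0.08556899689958125}
scene [[396.2, 0.0, 278.5], [0.0, 396.2, 211.5], [0.0, 0.0, 1.0]] [[-0.024, 1.0, -0.005, -0.015], [-0.647, -0.012, 0.762, 0.222], [0.762, 0.021, 0.647, -1.406], [0.0, 0.0, 0.0, 1.0]] ['K', 'view']
top [[393.6, 0.0, 279.8], [0.0, 393.6, 206.1], [0.0, 0.0, 1.0]] [[0.094, -0.996, 0.001, -0.002], [0.965, 0.092, 0.245, -0.5], [-0.244, -0.023, 0.97, -1.084], [0.0, 0.0, 0.0, 1.0]] ['K', 'view']
wrist [[298.8, 0.0, 280.2], [0.0, 298.8, 213.3], [0.0, 0.0, 1.0]] [[0.256, 0.967, -0.0, -0.55], [-0.915, 0.242, -0.324, 0.041], [-0.313, 0.083, 0.946, -0.381], [0.0, 0.0, 0.0, 1.0]] ['K', 'view']
```

View pics/scene0.png

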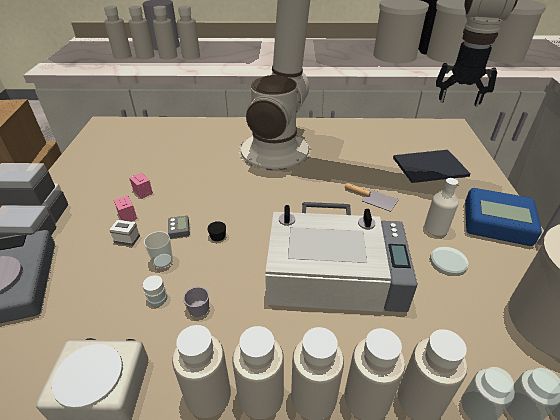

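View pics/top0.png

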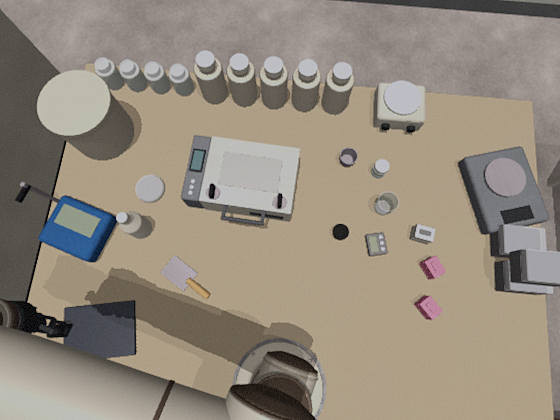

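View pics/wrist0.png

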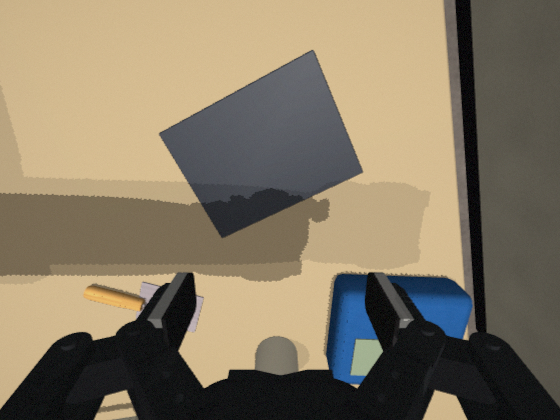

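The scene view shows the analyser at about (330,260), a white-capped jar at (153,290) and a white cartridge at (124,232). The top view has the jar at (381,168), the cartridge at (424,233) and two pink look-alikes at (432,267) and (430,307). Next I'll localise them.

```bash
cat > h.py <<'E'
from workcell import bot
import cv2,numpy as np
def P(c):
    p=bot.camera_params(c); return np.array(p["K"]),np.array(p["view"])
def ray(c,xy,par=None):
    K,V=par or P(c)
    d=np.array([(xy[0]-K[0,2])/K[0,0],-(xy[1]-K[1,2])/K[1,1],-1.])
    R=V[:3,:3]; return -R.T@V[:3,3], R.T@d
def atz(c,xy,z,par=None):
    o,d=ray(c,xy,par); return o+d*(z-o[2])/d[2]
def proj(c,X,par=None):
    K,V=par or P(c); X=np.atleast_2d(X); q=X@V[:3,:3].T+V[:3,3]
    return np.c_[K[0,2]+K[0,0]*q[:,0]/-q[:,2],K[1,2]-K[1,1]*q[:,1]/-q[:,2]]
def tri(obs):
    A=np.zeros((3,3));b=np.zeros(3)
    for c,xy in obs:
        o,d=ray(c,xy); d/=np.linalg.norm(d); M=np.eye(3)-np.outer(d,d); A+=M;b+=M@o
    return np.linalg.solve(A,b)
def snap(c,name,box=None,s=1):
    im=bot.camera(c)[:,:,::-1].copy()
    if box: im=im[box[1]:box[3],box[0]:box[2]]
    im=cv2.resize(im,None,fx=s,fy=s,interpolation=cv2.INTER_CUBIC)
    cv2.imwrite("pics/"+name+".png",im)
E
python3 - <<'E'
from h import *
snap("top","t1",(300,130,480,340),3.0/1.1)
snap("scene","s1",(90,160,310,330),3)
for t in ["jar1","cartridge1","cam_left_grip","cam_right_grip","pull_bar","analyser","beaker","weigh_cup","stopper","timer"]:
    for c in ["top","scene"]:
        print(t,c,[(np.round(r["xy"]).tolist(),round(r["score"],2)) for r in bot.recognise(c,t)])
E
```

```text
jar1 top [([379.0, 167.0], 0.68)]
jar1 scene [([153.0, 292.0], 0.82)]
cartridge1 top [([429.0, 267.0], 0.88), ([428.0, 304.0], 0.74), ([421.0, 233.0], 0.67)]
cartridge1 scene [([125.0, 209.0], 0.94), ([127.0, 230.0], 0.9), ([141.0, 184.0], 0.7)]
cam_left_grip top [([211.0, 191.0], 0.68)]
cam_left_grip scene [([364.0, 222.0], 0.8)]
cam_right_grip top [([280.0, 205.0], 0.75)]
cam_right_grip scene [([287.0, 219.0], 0.68)]
pull_bar top [([247.0, 174.0], 0.88)]
pull_bar scene [([326.0, 248.0], 0.82)]
analyser top [([243.0, 180.0], 0.88)]
analyser scene [([340.0, 264.0], 0.78)]
beaker top [([386.0, 202.0], 0.69)]
beaker scene [([159.0, 246.0], 0.83)]
weigh_cup top []
weigh_cup scene [([199.0, 300.0], 0.8)]
stopper top [([341.0, 230.0], 0.49)]
stopper scene [([341.0, 263.0], 0.22), ([198.0, 300.0], 0.16)]
timer top [([374.0, 247.0], 0.83)]
timer scene [([177.0, 226.0], 0.75)]
```

View pics/t1.png

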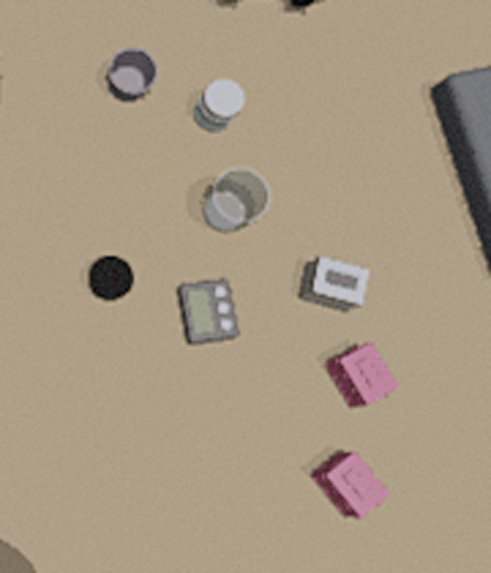

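View pics/s1.png

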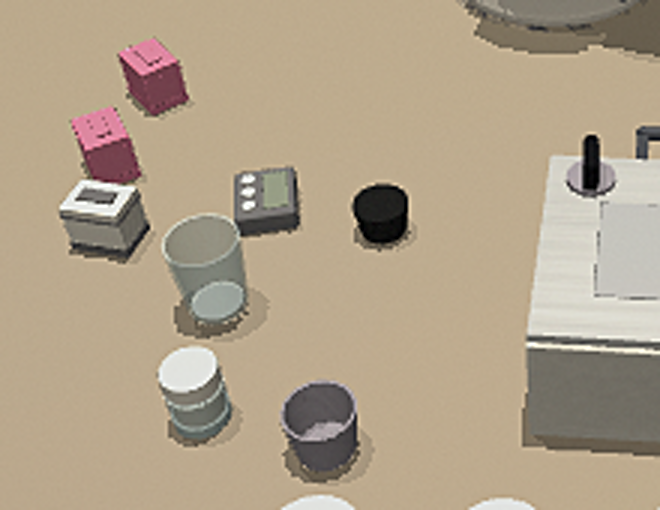

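Candidates: for the cartridge, the white one at top (425,234), not the pinks at (432,267) and (430,307). For the jar, the only one at top (381,167), next to the weigh cup (348,157) and beaker (386,203). Only one of each is present. Next I'll crop the analyser closely.

Run:
```python
from h import *
snap("top","t2",(175,125,310,235),5.5)
snap("scene","s2",(255,190,425,320),4.5)
for c,xy,z in [("top",(381.4,167),.056),("scene",(153,283.5),.056),("top",(425,233.8),.05),("scene",(123.7,225),.05)]: print(c,atz(c,xy,z))
print(tri([("top",(211,191)),("scene",(364,222))]),tri([("top",(280,203)),("scene",(287,219))]))
```

```text
top [ 0.64916168 -0.24718621  0.056     ]
scene [ 0.65846345 -0.24606955  0.056     ]
top [ 0.4586779  -0.38062694  0.05      ]
scene [ 0.46255912 -0.37631551  0.05      ]
[0.50992593 0.23508993 0.11351018] [0.49588283 0.04595978 0.10684711]
```

View pics/t2.png

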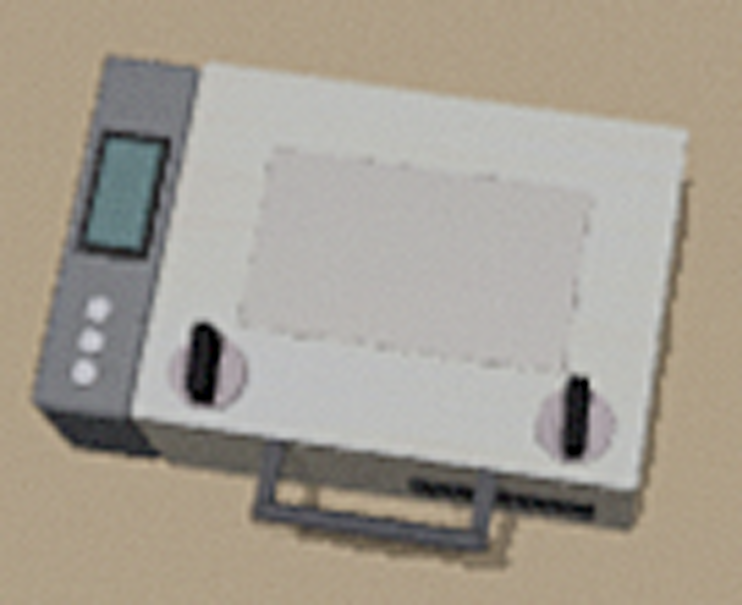

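View pics/s2.png

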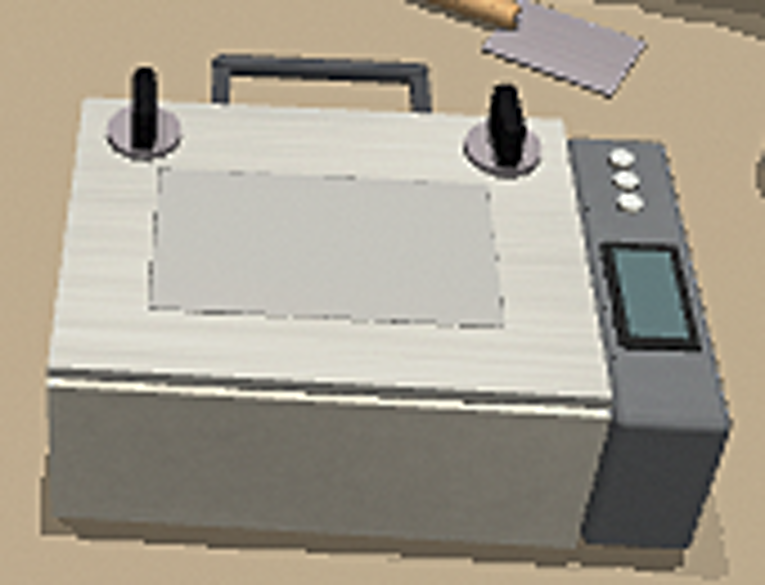

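```bash
cat > fit.py <<'E'
from h import *
from scipy.optimize import least_squares
T=lambda p:np.array(p)/5.5+[175,125]; S=lambda p:np.array(p)/4.5+[255,190]
zp=.1075
def model(kx):
    return dict(rl=(.1,.13,zp),rr=(.1,-.13,zp),fr=(-.095,-.13,zp),fl=(-.095,.13,zp),bl=(-.133,.055,.104),br=(-.133,-.055,.104),kl=(kx,.095,.1115),kr=(kx,-.095,.1115))
top=dict(rl=(205,65),rr=(687,130),fr=(638,490),fl=(135,415),bl=(258,515),br=(485,545),kl=(209,374),kr=(575,425))
sc=dict(rr=(48,372),rl=(610,398),fr=(85,98),fl=(562,120),br=(217,64),bl=(427,72),kl=(502,150),kr=(144,132))
pt,ps=P("top"),P("scene")
def res(v,full=False):
    x,y,w,kx=v[:4]; m=model(kx); R=np.array([[np.cos(w),-np.sin(w),0],[np.sin(w),np.cos(w),0],[0,0,1]])
    r=[]
    for c,d,f,par in(("top",top,T,pt),("scene",sc,S,ps)):
        for k in d:
            r.append(proj(c,R@np.array(m[k])+[x,y,0],par)[0]-f(d[k]))
    return np.array(r) if full else np.ravel(r)
for sel in (slice(None),slice(0,16),slice(16,32)):
    o=least_squares(lambda v:res(v)[sel],[.57,.13,-.05,-.06]); x=o.x
    print(np.round(x[:2],4),np.degrees(x[2]),x[3],np.sqrt(np.mean(o.fun**2)))
    if sel==slice(None): print(np.round(res(x,1),1).tolist())
E
python3 fit.py
```

```text
[0.5701 0.1378] -2.9787169868655075 -0.06636719861198147 0.8554993210418473
[[-0.7, -0.3], [-0.2, 0.0], [-0.7, -0.6], [-1.1, -0.2], [0.6, -1.2], [-1.6, -1.0], [-0.6, -1.1], [-0.2, -0.8], [-0.6, -1.4], [0.2, -0.3], [-0.9, -0.4], [-0.4, -0.5], [0.5, -0.2], [-2.5, -0.0], [-0.2, -1.2], [-0.5, -0.9]]
[0.5687 0.136 ] -2.889107253070602 -0.06756996411637785 0.5021485964474884
[0.5717 0.1388] -3.073191675185323 -0.0641928217609232 0.6586807587217931
```

```bash
python3 -m jog '[{"rotation":[0,0,1.5],"travel":[46,-37,0],"jaw":0.0},{"rotation":[0,0,1.5],"travel":[46,-37,0],"jaw":0.0},{"rotation":[0,0,1.5],"travel":[46,-37,0],"jaw":0.0},{"rotation":[0,0,1.5],"travel":[46,-37,0],"jaw":0.0},{"rotation":[0,0,1.5],"travel":[46,-37,0],"jaw":0.0},{"rotation":[0,0,1.5],"travel":[46,-37,0],"jaw":0.0},{"rotation":[0,0,1.5],"travel":[46,-37,0],"jaw":0.0},{"rotation":[0,0,1.5],"travel":[46,-37,0],"jaw":0.0}]' 40; python3 -c "
from h import *
o=bot.get_obs();print(o['q'],o['ee_pos'],o['tcp_rot'],o['opening']);snap('wrist','w1')"
```

```text
time: 2.35
ee_pos: [0.5096, 0.2344, 0.2315]
tcp_rot: [-90.0, -0.0, 87.3]
wrist_force: [-0.1, 1.2, -0.2]
opening: 0.0422
[2.46957883e+01 6.46757812e+00 1.17077701e+01 9.52103378e+01
 3.36549795e-03 2.74202891e+01] [0.50957323 0.23435054 0.23145816] [-9.00249502e+01 -1.67356386e-02  8.72755037e+01] 0.04219359204645654
```

View pics/w1.png

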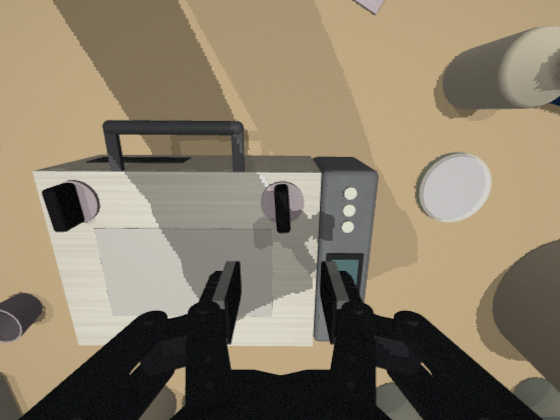

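Run:
```python
from h import *
for n,p,z in [("Ldisc",(282,202),.1115),("Rdisc",(72,202),.1115),("bar r end",(106,127),.104),("bar l end",(243,127),.104),("front-right",(38,174),.1075),("front left",(320,156),.1075),("wing top far",(283,185),.1395),("wing top near",(283,231),.1395)]:
    print(n,np.round(atz("wrist",p,z),4))
snap("wrist","w1b",(30,110,330,250),2.6)
```

```text
Ldisc [0.5084 0.2321 0.1115]
Rdisc [0.4987 0.0401 0.1115]
bar r end [0.4351 0.0829 0.104 ]
bar l end [0.4411 0.2016 0.104 ]
front-right [0.4722 0.0138 0.1075]
front left [0.469  0.2677 0.1075]
wing top far [0.4858 0.2339 0.1395]
wing top near [0.5255 0.232  0.1395]
```

View pics/w1b.png

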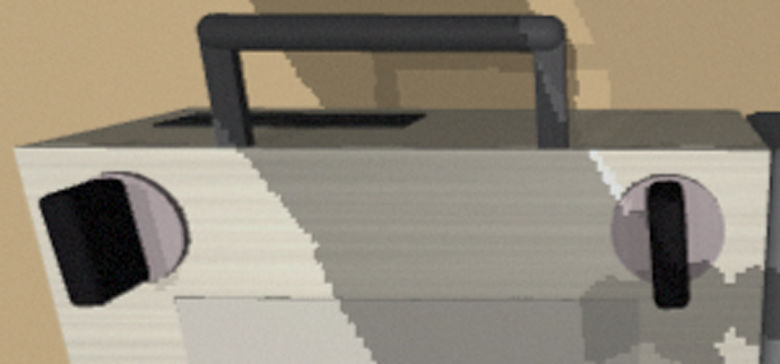

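Run:
```python
from h import *
f=lambda p:(p[0]/2.6+30,p[1]/2.6+110)
for n,p,z in [("Ldisc",(668,228),.1115),("Rdisc",(128,228),.1115),("wing near",(672,305),.1395),("wing far",(666,185),.1395),("barL",(560,32),.104),("barR",(203,30),.104),("fr",(17,149),.1075),("fl",(768,149),.1075)]:
    print(n,np.round(atz("wrist",f(p),z),4))
```

```text
Ldisc [0.5021 0.2389 0.1115]
Rdisc [0.492  0.0501 0.1115]
wing near [0.52   0.2388 0.1395]
wing far [0.4804 0.2387 0.1395]
barL [0.4348 0.2063 0.104 ]
barR [0.4278 0.0881 0.104 ]
fr [0.4631 0.0168 0.1075]
fl [0.4769 0.2746 0.1075]
```

Run:
```python
from h import *
o=bot.get_obs(); print(o['ee_pos'],o['opening'],o['tcp_rot'])
a=np.radians(o['tcp_rot'][2]); d=np.array([np.cos(a),np.sin(a),0]); w=o['opening']/2
for s in (-1,1): print(proj("wrist",o['ee_pos']+s*w*d))
K,V=P("wrist"); print(-V[:3,:3].T@V[:3,3], V)
snap("wrist","w1c",(180,220,380,360),4)
```

```text
[0.51142443 0.23231197 0.23034332] 0.043132343472010594 [-8.99973667e+01  6.74795507e-02  8.69841474e+01]
[[240.6168511  274.73162883]]
[[319.84191671 274.67142456]]
[0.42723305 0.23685466 0.37341019] [[ 5.36456997e-02  9.98559991e-01 -2.90002455e-04 -2.59324517e-01]
 [-9.44738844e-01  5.06601998e-02 -3.23885875e-01  5.12566837e-01]
 [-3.23404784e-01  1.76490610e-02  9.46096114e-01 -2.19292977e-01]
 [ 0.00000000e+00  0.00000000e+00  0.00000000e+00  1.00000000e+00]]
```

View pics/w1c.png

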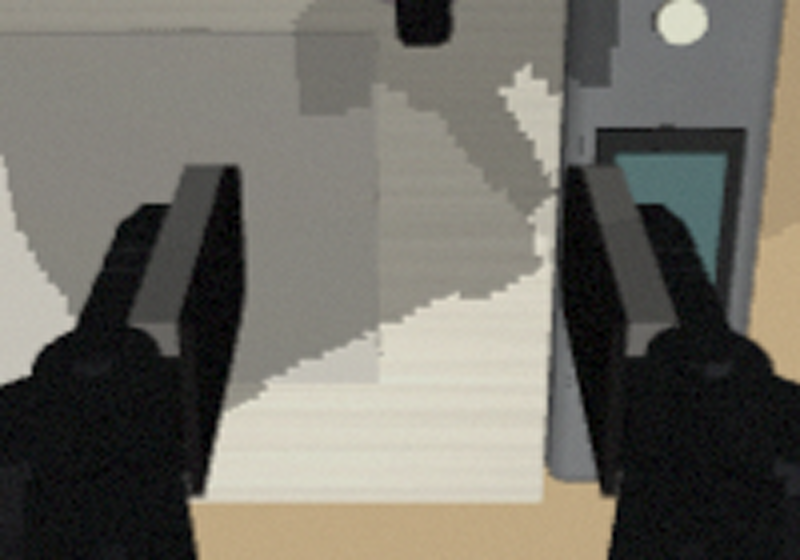

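```bash
python3 -m jog '[{"rotation":[0,0,0],"travel":[0,3,-20],"jaw":0.0},{"rotation":[0,0,0],"travel":[0,0,-30],"jaw":0.0},{"rotation":[0,0,0],"travel":[0,0,-30],"jaw":0.0},{"rotation":[0,0,0],"travel":[0,0,0],"jaw":0.0}]'; python3 -c "
from h import *
for i in range(3):
  bot.camera('top'); o=bot.get_obs();print(o['q'],o['ee_pos'],o['tcp_rot'],o['opening'],o['qd'][:2])
snap('wrist','w2')"
```

```text
time: 3.0
ee_pos: [0.5064, 0.2391, 0.1495]
tcp_rot: [-89.8, 0.1, 87.3]
wrist_force: [-0.2, -0.5, 0.3]
opening: 0.0429
[2.52586586e+01 5.64340509e+00 1.94459800e+00 8.63690554e+01
 7.58871225e-03 2.79730232e+01] [0.50721231 0.2393523  0.15132038] [-8.99365064e+01  2.51291963e-02  8.72856448e+01] 0.04246657260091043 [-0.37072201 -0.63478052]
[2.52442230e+01 5.61988513e+00 2.03952558e+00 8.63809509e+01
 6.08176955e-03 2.79677980e+01] [0.5078369  0.23948229 0.15241219] [-9.00313188e+01 -2.35159093e-02  8.72764335e+01] 0.04254269320396209 [-0.35474404 -0.33755228]
[2.52251796e+01 5.61006704e+00 2.08949821e+00 8.63728596e+01
 5.11001370e-03 2.79597679e+01] [0.50831015 0.23949361 0.15296256] [-9.00917364e+01 -5.44797778e-02  8.72654601e+01] 0.04242681034431206 [-0.31325007 -0.11289874]
```

View pics/w2.png

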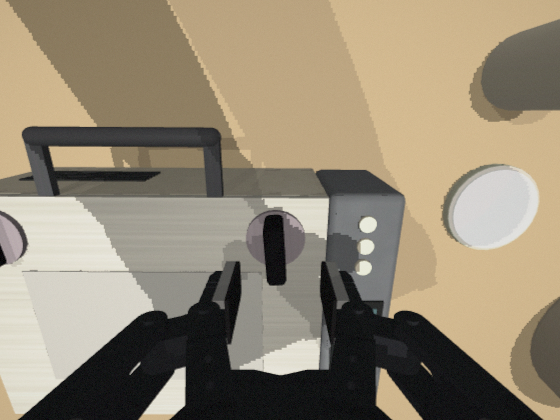

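Run:
```python
from h import *
o=bot.get_obs(); print(o['ee_pos'])
for n,p,z in [("Ldisc",(276,239),.1115),("wing near",(276,284),.1395),("wing far",(273.5,215),.1395),("barL",(216,136),.104),("barR",(27,136),.104)]:
    print(n,np.round(atz("wrist",p,z),4))
```

```text
[0.50855886 0.23944424 0.15309758]
Ldisc [0.5057 0.2368 0.1115]
wing near [0.5228 0.2362 0.1395]
wing far [0.4787 0.2372 0.1395]
barL [0.4372 0.2029 0.104 ]
barR [0.4314 0.0854 0.104 ]
```

```bash
python3 -m jog '[{"rotation":[0,0,0],"travel":[-3.5,-3,-8],"jaw":0.0},{"rotation":[0,0,0],"travel":[0,0,-13],"jaw":0.0},{"rotation":[0,0,0],"travel":[0,0,-13],"jaw":0.0},{"rotation":[0,0,0],"travel":[0,0,0],"jaw":0.0},{"rotation":[0,0,0],"travel":[0,0,0],"jaw":-0.5},{"rotation":[0,0,0],"travel":[0,0,0],"jaw":-1},{"rotation":[0,0,0],"travel":[0,0,0],"jaw":-1},{"rotation":[0,0,0],"travel":[0,0,0],"jaw":-1}]' 40; python3 -c "
from h import *
o=bot.get_obs();print(o['ee_pos'],o['tcp_rot'],o['opening'],o['wrist_force'],o['torque']);snap('wrist','w3')"
```

```text
time: 4.2
ee_pos: [0.505, 0.2361, 0.1178]
tcp_rot: [-90.1, -0.0, 87.2]
wrist_force: [0.5, 1.5, 2.3]
opening: 0.0106
[0.50501793 0.23612312 0.11779458] [-9.00506198e+01 -4.21268627e-02  8.72353499e+01] 0.010630962581311435 [0.52555513 1.48174369 2.33148909] [ 0.38175506 -0.14581307  0.04868291]
```

View pics/w3.png

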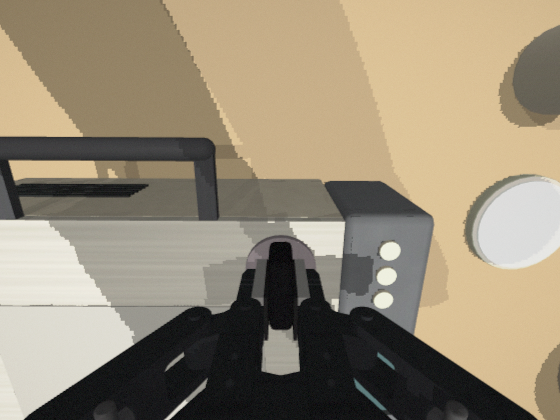

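The wing is gripped and the disc is centred at about (280,250). Turning it counter-clockwise.

```bash
python3 -m jog '[{"rotation":[0,0,10],"travel":[0,0,0],"jaw":-1},{"rotation":[0,0,10],"travel":[0,0,0],"jaw":-1},{"rotation":[0,0,10],"travel":[0,0,0],"jaw":-1},{"rotation":[0,0,10],"travel":[0,0,0],"jaw":-1},{"rotation":[0,0,10],"travel":[0,0,0],"jaw":-1},{"rotation":[0,0,10],"travel":[0,0,0],"jaw":-1},{"rotation":[0,0,10],"travel":[0,0,0],"jaw":-1},{"rotation":[0,0,10],"travel":[0,0,0],"jaw":-1}]';python3 -m jog '[{"rotation":[0,0,10],"travel":[0,0,0],"jaw":-1},{"rotation":[0,0,0],"travel":[0,0,0],"jaw":-1},{"rotation":[0,0,0],"travel":[0,0,0],"jaw":-1},{"rotation":[0,0,0],"travel":[0,0,0],"jaw":-1}]'; python3 -c "
from h import *
o=bot.get_obs();print(o['q'],o['tcp_rot'],o['opening'],o['wrist_force'],o['torque']);snap('wrist','w4')"
```

```text
time: 5.25
ee_pos: [0.5058, 0.2351, 0.1178]
tcp_rot: [-90.0, 0.2, 167.5]
wrist_force: [5.9, -3.4, 2.1]
opening: 0.011
time: 5.75
ee_pos: [0.506, 0.2349, 0.1178]
tcp_rot: [-89.9, 0.2, 177.2]
wrist_force: [6.4, -4.0, 1.5]
opening: 0.0112
[ 24.98140437   5.17893319  -2.24587414  82.45594569  -0.15051969
 -62.17306816] [-8.99225509e+01  1.75720374e-01  1.77154435e+02] 0.011164272911702888 [ 6.3979274  -3.95720588  1.52215641] [-0.78373109 -1.27345717 -0.08175888]
```

View pics/w4.png

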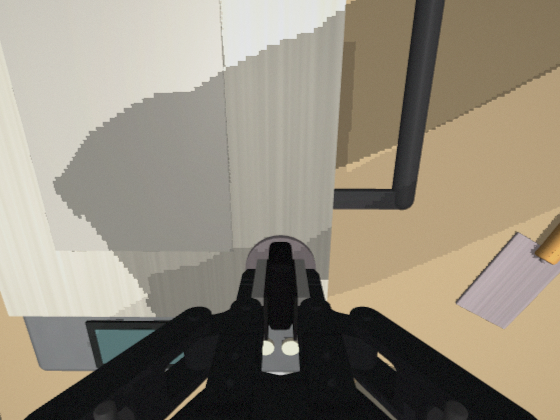

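```bash
python3 -m jog '[{"rotation":[0,0,0],"travel":[0,0,0],"jaw":0},{"rotation":[0,0,0],"travel":[0,0,0],"jaw":0},{"rotation":[0,0,0],"travel":[0,0,20],"jaw":0},{"rotation":[0,0,0],"travel":[0,0,20],"jaw":0},{"rotation":[0,0,-10],"travel":[-1,-27,0],"jaw":0},{"rotation":[0,0,-10],"travel":[-1,-27,0],"jaw":0},{"rotation":[0,0,-10],"travel":[-1,-27,0],"jaw":0},{"rotation":[0,0,-10],"travel":[-1,-27,0],"jaw":0}]';python3 -m jog '[{"rotation":[0,0,-10],"travel":[-1,-27,0],"jaw":0},{"rotation":[0,0,-10],"travel":[-1,-27,0],"jaw":0},{"rotation":[0,0,-10],"travel":[-1,-28,0],"jaw":0},{"rotation":[0,0,-10],"travel":[0,0,0],"jaw":0},{"rotation":[0,0,-10],"travel":[0,0,0],"jaw":0},{"rotation":[0,0,0],"travel":[0,0,0],"jaw":0},{"rotation":[0,0,0],"travel":[0,0,0],"jaw":0}]'; python3 -c "
from h import *
o=bot.get_obs();print(o['q'],o['ee_pos'],o['tcp_rot'],o['opening'],o['wrist_force'],o['torque']);snap('wrist','w5')"
```

```text
time: 6.8
ee_pos: [0.5004, 0.1271, 0.1571]
tcp_rot: [-90.0, -0.0, 136.9]
wrist_force: [0.6, 0.2, -0.1]
opening: 0.0427
time: 7.68
ee_pos: [0.4976, 0.046, 0.1572]
tcp_rot: [-90.0, 0.0, 87.5]
wrist_force: [0.5, -0.4, 0.3]
opening: 0.0427
[ 5.27490599e+00 -2.75139766e+00 -5.97418631e+00  8.67920971e+01
  1.53450781e-03  7.81003972e+00] [0.49761458 0.04595017 0.15719242] [-8.99850438e+01  5.02542599e-04  8.74648661e+01] 0.04266385918152324 [ 0.46672084 -0.417056    0.29523364] [ 0.02732499  0.02961552 -0.00073252]
```

View pics/w5.png

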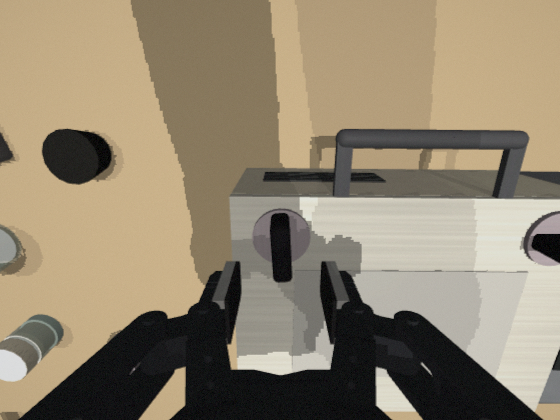

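The right wing is centred between the fingers at (281,247), and the left wing is now crosswise at (545,243).

```bash
python3 -m jog '[{"rotation":[0,0,0],"travel":[0,0,-20],"jaw":0.0},{"rotation":[0,0,0],"travel":[0,0,-19.5],"jaw":0.0},{"rotation":[0,0,0],"travel":[0,0,0],"jaw":0.0},{"rotation":[0,0,0],"travel":[0,0,0],"jaw":-0.5},{"rotation":[0,0,0],"travel":[0,0,0],"jaw":-1},{"rotation":[0,0,0],"travel":[0,0,0],"jaw":-1},{"rotation":[0,0,0],"travel":[0,0,0],"jaw":-1},{"rotation":[0,0,10],"travel":[0,0,0],"jaw":-1}]' 40; python3 -m jog '[{"rotation":[0,0,10],"travel":[0,0,0],"jaw":-1},{"rotation":[0,0,10],"travel":[0,0,0],"jaw":-1},{"rotation":[0,0,10],"travel":[0,0,0],"jaw":-1},{"rotation":[0,0,10],"travel":[0,0,0],"jaw":-1},{"rotation":[0,0,10],"travel":[0,0,0],"jaw":-1},{"rotation":[0,0,10],"travel":[0,0,0],"jaw":-1},{"rotation":[0,0,10],"travel":[0,0,0],"jaw":-1},{"rotation":[0,0,10],"travel":[0,0,0],"jaw":-1}]';python3 -m jog '[{"rotation":[0,0,0],"travel":[0,0,0],"jaw":-1},{"rotation":[0,0,0],"travel":[0,0,0],"jaw":-1},{"rotation":[0,0,0],"travel":[0,0,0],"jaw":0},{"rotation":[0,0,0],"travel":[0,0,0],"jaw":0},{"rotation":[0,0,0],"travel":[0,0,20],"jaw":0},{"rotation":[0,0,0],"travel":[0,0,40],"jaw":0}]'; python3 -c "
from h import *
o=bot.get_obs();print(o['q'],o['ee_pos'],o['tcp_rot'],o['opening'],o['wrist_force'],o['torque']);snap('wrist','w6');snap('top','t6',(175,125,310,235),5.5)"
```

```text
time: 8.72
ee_pos: [0.4984, 0.0465, 0.1189]
tcp_rot: [-90.1, -0.1, 97.4]
wrist_force: [0.7, 6.4, 6.2]
opening: 0.0108
time: 9.72
ee_pos: [0.4964, 0.0484, 0.1188]
tcp_rot: [-90.3, -0.1, 177.7]
wrist_force: [-11.1, 12.8, 10.8]
opening: 0.0111
time: 10.48
ee_pos: [0.4969, 0.0454, 0.1769]
tcp_rot: [-89.9, -0.2, 177.2]
wrist_force: [1.2, -0.1, 0.3]
opening: 0.0426
[ 5.23284167e+00 -2.59155781e+00 -3.64851208e+00  8.91315588e+01
 -2.88574933e-02 -8.19727160e+01] [0.49690354 0.04536482 0.17689662] [-89.94510033  -0.18263618 177.20551766] 0.04261680638419901 [ 1.19487226 -0.1303439   0.33067357] [ 0.02529066 -0.02774942 -0.03135677]
```

View pics/w6.png

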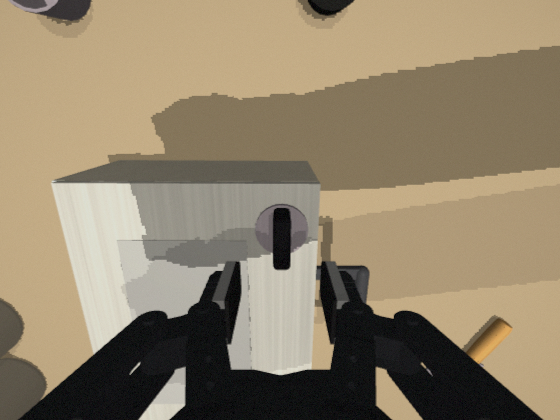

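View pics/t6.png

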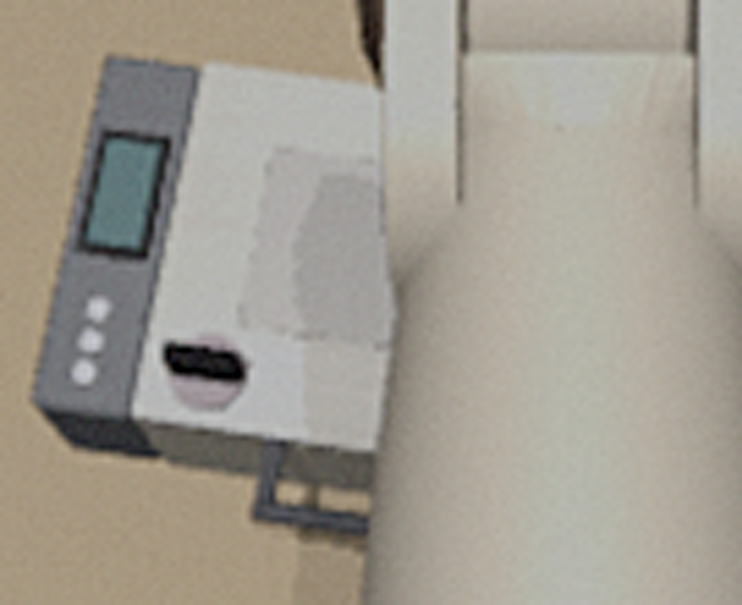

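Left knob shows crosswise in the top crop at (205,362), and the right wing is crosswise in the wrist view at (281,238). Going to the pull bar.

```bash
python3 -m jog '[{"rotation":[0,0,0],"travel":[-21,33,0],"jaw":-0.3},{"rotation":[0,0,0],"travel":[-21,33,-14],"jaw":-0.3},{"rotation":[0,0,0],"travel":[-20,33,-14],"jaw":-0.3},{"rotation":[0,0,0],"travel":[0,0,0],"jaw":-0.3},{"rotation":[0,0,0],"travel":[0,0,0],"jaw":-0.3}]'; python3 -c "
from h import *
o=bot.get_obs();print(o['q'],o['ee_pos'],o['tcp_rot'],o['opening'])
snap('wrist','w7')
print(proj('wrist',[[.4349,.1438,.104],[.4349,.1438,.11]]))"
```

```text
time: 11.2
ee_pos: [0.436, 0.1445, 0.1497]
tcp_rot: [-90.0, 0.0, 177.2]
wrist_force: [-0.0, -0.0, -0.2]
opening: 0.0296
[ 1.83538192e+01 -8.32069905e+00 -1.19316873e+01  8.63826381e+01
 -2.64327172e-02 -6.88908282e+01] [0.43597421 0.14450061 0.14973119] [-8.99776365e+01  1.54655833e-02  1.77244649e+02] 0.02960887588208304
[[281.14622762 238.25446646]
 [281.17569826 241.87574744]]
```

View pics/w7.png

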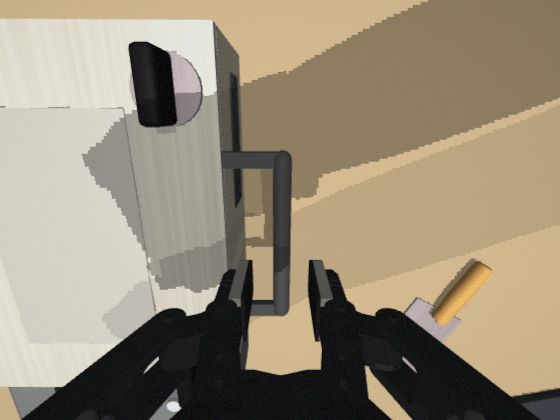

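The bar at column 282 is centred between the fingers. Descending to grip it.

```bash
python3 -m jog '[{"rotation":[0,0,0],"travel":[-1,0,-30],"jaw":-0.3},{"rotation":[0,0,0],"travel":[0,0,-29],"jaw":-0.3},{"rotation":[0,0,0],"travel":[0,0,0],"jaw":-0.3},{"rotation":[0,0,0],"travel":[0,0,0],"jaw":-1},{"rotation":[0,0,0],"travel":[0,0,0],"jaw":-1},{"rotation":[0,0,0],"travel":[0,0,0],"jaw":-1},{"rotation":[0,0,0],"travel":[0,0,0],"jaw":-1}]' 35
python3 - <<'E'
import numpy as np
p=None
for t in list(np.arange(0,1.5,.1)):
    q=np.array([-233*np.cos(t)*.9986,233*np.cos(t)*.0523,233*np.sin(t)])
    if p is not None: print(round(t,2),np.round(q-p,0))
    p=q
E
```

```text
time: 12.12
ee_pos: [0.4352, 0.1446, 0.0921]
tcp_rot: [-90.0, 0.1, 177.2]
wrist_force: [-2.6, -5.6, 6.2]
opening: 0.0105
0.1 [ 1. -0. 23.]
0.2 [ 3. -0. 23.]
0.3 [ 6. -0. 23.]
0.4 [ 8. -0. 22.]
0.5 [10. -1. 21.]
0.6 [12. -1. 20.]
0.7 [14. -1. 19.]
0.8 [16. -1. 17.]
0.9 [17. -1. 15.]
1.0 [19. -1. 14.]
1.1 [20. -1. 12.]
1.2 [21. -1. 10.]
1.3 [22. -1.  7.]
1.4 [23. -1.  5.]
```

```bash
python3 -m jog '[{"rotation":[0,0,0],"travel":[1,0,23],"jaw":-1},{"rotation":[0,0,0],"travel":[3,0,23],"jaw":-1},{"rotation":[0,0,0],"travel":[6,0,23],"jaw":-1},{"rotation":[0,0,0],"travel":[8,-0.5,22],"jaw":-1},{"rotation":[0,0,0],"travel":[10,-0.5,21],"jaw":-1},{"rotation":[0,0,0],"travel":[0,0,0],"jaw":-1}]'; python3 -c "
from h import *
o=bot.get_obs();print(o['q'],o['opening'],o['wrist_force'],o['torque'])
snap('scene','s8',(230,60,430,320),2.3)"
```

```text
time: 12.88
ee_pos: [0.4626, 0.1431, 0.2044]
tcp_rot: [-89.9, -0.0, 177.2]
wrist_force: [-7.1, -5.1, 3.9]
opening: 0.0106
[ 1.72289072e+01 -4.46615220e+00 -2.38884147e+00  9.21082843e+01
 -5.73899057e-02 -6.99716055e+01] 0.010603382913054682 [-7.07503725 -5.11720632  3.92517547] [-1.08731795  1.65334104 -0.02933973]
```

View pics/s8.png

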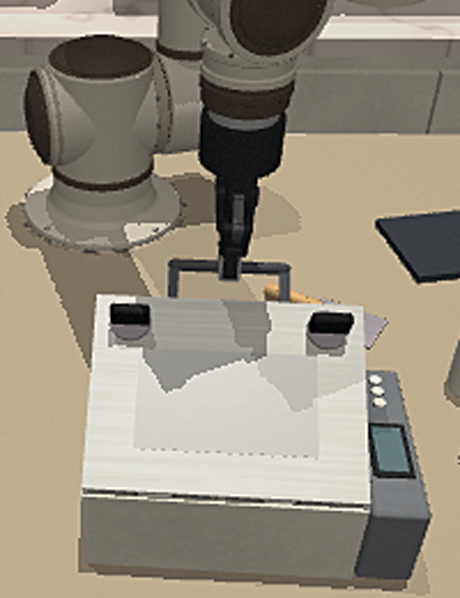

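The panel is lifting with the bar in the grip, and both wings show crosswise. Continuing.

```bash
python3 -m jog '[{"rotation":[0,0,0],"travel":[12,-1,20],"jaw":-1},{"rotation":[0,0,0],"travel":[14,-1,19],"jaw":-1},{"rotation":[0,0,0],"travel":[16,-1,17],"jaw":-1},{"rotation":[0,0,0],"travel":[17,-1,15],"jaw":-1},{"rotation":[0,0,0],"travel":[19,-1,14],"jaw":-1},{"rotation":[0,0,0],"travel":[0,0,0],"jaw":-1}]'; python3 -m jog '[{"rotation":[0,0,0],"travel":[20,-1,12],"jaw":-1},{"rotation":[0,0,0],"travel":[21,-1,10],"jaw":-1},{"rotation":[0,0,0],"travel":[22,-1,7],"jaw":-1},{"rotation":[0,0,0],"travel":[23,-1,5],"jaw":-1},{"rotation":[0,0,0],"travel":[0,0,0],"jaw":-1},{"rotation":[0,0,0],"travel":[0,0,0],"jaw":-1}]'; python3 -c "
from h import *
o=bot.get_obs();print(o['q'],o['ee_pos'],o['opening'],o['wrist_force'],o['torque'])
snap('scene','s9');snap('wrist','w9')"
```

```text
time: 13.68
ee_pos: [0.5404, 0.139, 0.2918]
tcp_rot: [-90.1, 0.2, 177.2]
wrist_force: [-11.4, -1.0, 22.2]
opening: 0.0103
time: 14.42
ee_pos: [0.6277, 0.1345, 0.3247]
tcp_rot: [-90.0, 0.3, 177.2]
wrist_force: [0.2, -2.3, 12.2]
opening: 0.0103
[ 1.21140584e+01  2.26961550e+01  4.21061873e+01  1.09078551e+02
 -4.94666764e-02 -7.50894110e+01] [0.62765135 0.13446622 0.32473553] 0.010250173929611835 [ 0.24571899 -2.32198075 12.19410657] [-0.55365097 -0.08859096 -0.06596074]
```

View pics/s9.png

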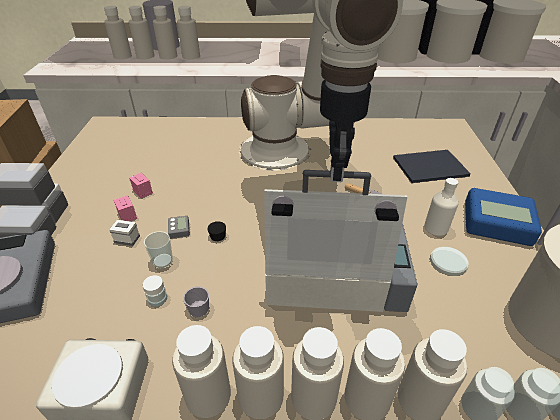

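View pics/w9.png

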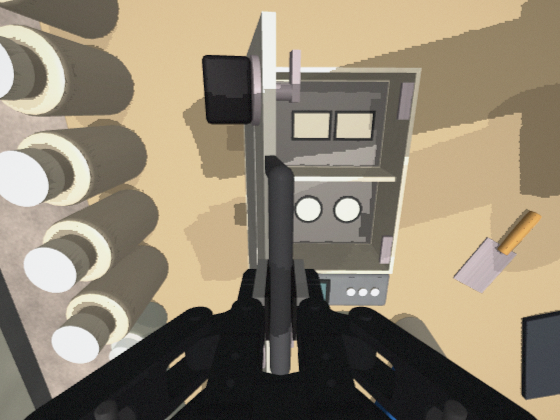

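The panel is up at about 1.4 rad. In the wrist view the round marks at (308,209) and (347,209) are in the pod-side (+y) bay, and the rectangular marks at (311,125) and (354,125) are in the -y bay. So the jar goes to +y and the cartridge to -y. Releasing the bar.

```bash
python3 -m jog '[{"rotation":[0,0,0],"travel":[0,0,0],"jaw":-0.4},{"rotation":[0,0,0],"travel":[0,0,0],"jaw":-0.4},{"rotation":[0,0,0],"travel":[0,0,25],"jaw":-0.4},{"rotation":[0,0,0],"travel":[-10,0,30],"jaw":-0.4},{"rotation":[0,0,-6],"travel":[-40,-20,0],"jaw":0},{"rotation":[0,0,-10],"travel":[-40,-40,0],"jaw":0.5},{"rotation":[0,0,-10],"travel":[-10,-50,-20],"jaw":0.8},{"rotation":[0,0,-10],"travel":[0,-50,-20],"jaw":0.8}]'; python3 -c "
from h import *
o=bot.get_obs();print(o['q'],o['ee_pos'],o['tcp_rot'],o['opening'])
snap('scene','s10')"
```

```text
time: 15.52
ee_pos: [0.5258, -0.0261, 0.337]
tcp_rot: [-90.1, 0.1, 141.0]
wrist_force: [1.1, 0.7, -0.0]
opening: 0.0766
[-2.84944515e+00  5.59258437e+00  2.28266368e+01  1.07136791e+02
  7.88792575e-03 -5.38133328e+01] [ 0.52583183 -0.02613307  0.33698801] [-9.00637915e+01  7.38425891e-02  1.40963853e+02] 0.0765917544636146
```

View pics/s10.png

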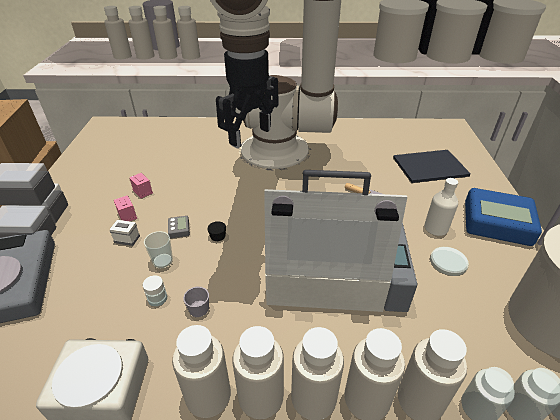

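Run:
```python
from h import *
f=lambda p:(p[0]/2.727+300,p[1]/2.727+130)
for n,p,z in [("beaker top",(240,199),.075),("beaker base",(222,212),0),("cup top",(133,73),.045),("jar",(222,101),.056),("timer",(208,311),.022),("cart",(341,283),.05),("stopper",(110,277),.032)]+[("c",q,.05) for q in [(320,258),(369,268),(361,306),(312,297)]]: print(n,np.round(atz("top",f(p),z)[:2],4))
g=lambda p:(p[0]/3+90,p[1]/3+160)
for n,p,z in [("beaker top",(204,240),.075),("cup",(320,410),.045),("jar",(189,370),.056)]+[("c",q,.05) for q in [(79,182),(139,189),(126,221),(62,213)]]: print(n,np.round(atz("scene",g(p),z)[:2],4))
```

```text
beaker top [ 0.5337 -0.2651]
beaker base [ 0.5381 -0.2647]
cup top [ 0.6771 -0.1496]
jar [ 0.649  -0.2472]
timer [ 0.4204 -0.2478]
cart [ 0.4588 -0.3808]
stopper [ 0.4456 -0.1389]
c [ 0.4838 -0.3583]
c [ 0.4778 -0.4104]
c [ 0.4361 -0.4019]
c [ 0.4408 -0.3503]
beaker top [ 0.5415 -0.2612]
cup [ 0.6838 -0.1463]
jar [ 0.658  -0.2462]
c [ 0.4461 -0.4012]
c [ 0.4542 -0.3457]
c [ 0.4946 -0.3447]
c [ 0.4858 -0.4024]
```

```bash
python3 -m jog '[{"rotation":[0,0,0],"travel":[21,-37,-30],"jaw":0.8},{"rotation":[0,0,0],"travel":[21,-37,-30],"jaw":0.8},{"rotation":[0,0,0],"travel":[21,-37,-30],"jaw":0.8},{"rotation":[0,0,0],"travel":[21,-37,-30],"jaw":0.8},{"rotation":[0,0,0],"travel":[21,-37,-30],"jaw":0.8},{"rotation":[0,0,0],"travel":[21,-36,-27],"jaw":0.8},{"rotation":[0,0,0],"travel":[0,0,0],"jaw":0.8},{"rotation":[0,0,0],"travel":[0,0,0],"jaw":0.8}]'; python3 -c "
from h import *
o=bot.get_obs();print(o['q'],o['ee_pos'],o['tcp_rot'],o['opening'])
snap('wrist','w11')
print(bot.recognise('wrist','jar1'),proj('wrist',[.6525,-.247,.056]))"
```

```text
time: 16.58
ee_pos: [0.6526, -0.2458, 0.1598]
tcp_rot: [-90.0, -0.0, 141.2]
wrist_force: [1.0, -0.4, 0.5]
opening: 0.0771
[-2.06462501e+01  2.53637271e+01  2.68437863e+01  9.15145277e+01
  1.50251267e-02 -7.18801896e+01] [ 0.65262812 -0.24582834  0.15979331] [-9.00035602e+01 -3.74319519e-02  1.41233936e+02] 0.07705635352452025
[{'xy': [276.4, 205.1], 'score': 0.81}] [[278.87227756 210.28951035]]
```

View pics/w11.png

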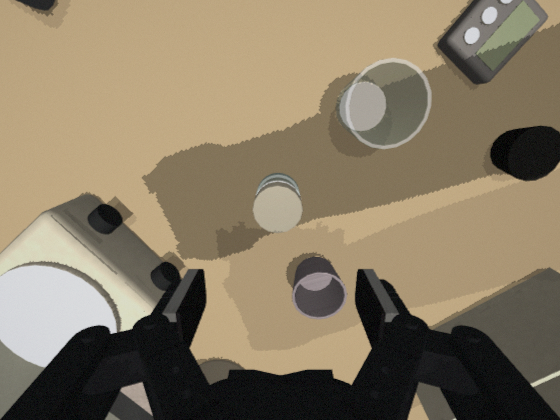

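Jar cap at (278,208), matching the prediction. The beaker (390,103) and weigh cup (319,295) are clear of the finger line.

```bash
python3 -m jog '[{"rotation":[0,0,0],"travel":[0,-1,-45],"jaw":0.8},{"rotation":[0,0,0],"travel":[0,0,-45],"jaw":0.8},{"rotation":[0,0,0],"travel":[0,0,-40],"jaw":0.8},{"rotation":[0,0,0],"travel":[0,0,0],"jaw":0.8},{"rotation":[0,0,0],"travel":[0,0,0],"jaw":0.3},{"rotation":[0,0,0],"travel":[0,0,0],"jaw":-0.5},{"rotation":[0,0,0],"travel":[0,0,0],"jaw":-0.5},{"rotation":[0,0,0],"travel":[0,0,0],"jaw":-0.5}]' 40; python3 -c "
from h import *
o=bot.get_obs();print(o['ee_pos'],o['tcp_rot'],o['opening'],o['wrist_force'])
snap('wrist','w12')"
```

```text
time: 17.68
ee_pos: [0.6541, -0.2475, 0.0331]
tcp_rot: [-90.1, 0.2, 141.2]
wrist_force: [0.0, 0.7, 6.6]
opening: 0.0429
[ 0.65410584 -0.2474753   0.03311812] [-90.09479924   0.23116626 141.23675094] 0.04294719646819716 [0.01182535 0.68452465 6.62211465]
```

View pics/w12.png

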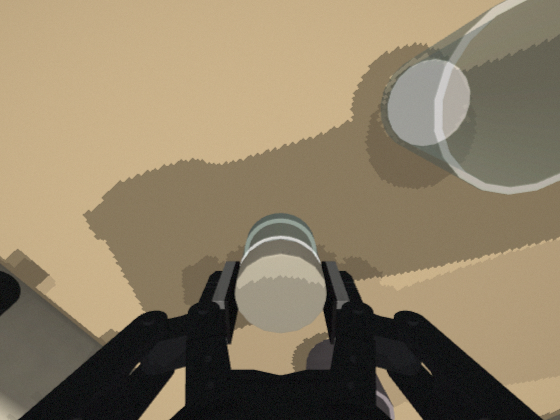

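```bash
python3 -m jog '[{"rotation":[0,0,0],"travel":[0,0,40],"jaw":-0.5},{"rotation":[0,0,0],"travel":[0,0,60],"jaw":-0.5},{"rotation":[0,0,0],"travel":[-20,0,55],"jaw":-0.5},{"rotation":[0,0,6],"travel":[-45,30,25],"jaw":-0.5},{"rotation":[0,0,6],"travel":[-45,30,0],"jaw":-0.5},{"rotation":[0,0,6],"travel":[-15,48,0],"jaw":-0.5},{"rotation":[0,0,6],"travel":[0,50,0],"jaw":-0.5},{"rotation":[0,0,6],"travel":[0,50,0],"jaw":-0.5}]';  python3 -m jog '[{"rotation":[0,0,6],"travel":[0,50,0],"jaw":-0.5},{"rotation":[0,0,0],"travel":[0,50,0],"jaw":-0.5},{"rotation":[0,0,0],"travel":[0,50,0],"jaw":-0.5},{"rotation":[0,0,0],"travel":[5,45,0],"jaw":-0.5},{"rotation":[0,0,0],"travel":[5,45,0],"jaw":-0.5},{"rotation":[0,0,0],"travel":[0,0,0],"jaw":-0.5},{"rotation":[0,0,0],"travel":[0,0,0],"jaw":-0.5},{"rotation":[0,0,0],"travel":[0,0,0],"jaw":-0.5}]';python3 -c "
from h import *
o=bot.get_obs();print(o['ee_pos'],o['tcp_rot'],o['opening'],o['wrist_force'])
snap('wrist','w13');snap('scene','s13')
print(proj('wrist',[[.5411,.2023,.015],[.5211,.203,.015],[.5828,.2003,.015]]))"
```

```text
time: 18.73
ee_pos: [0.5276, -0.0379, 0.2117]
tcp_rot: [-90.0, 0.2, 171.4]
wrist_force: [1.3, 0.2, -2.4]
opening: 0.0427
time: 19.73
ee_pos: [0.5378, 0.1999, 0.2105]
tcp_rot: [-90.0, 0.0, 177.2]
wrist_force: [0.8, 0.1, -2.2]
opening: 0.0426
[0.53781731 0.19992925 0.21048919] [-9.00123410e+01  4.71560018e-02  1.77164633e+02] 0.04256399215906953 [ 0.79188869  0.06942812 -2.19097208]
[[276.93341341 188.80858156]
 [294.11785691 188.54471332]
 [241.09223471 188.90799627]]
```

View pics/w13.png

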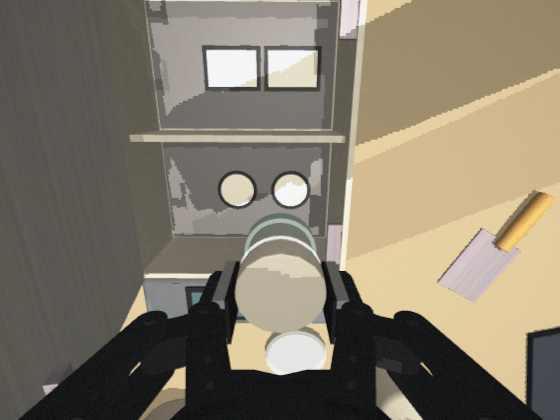

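View pics/s13.png

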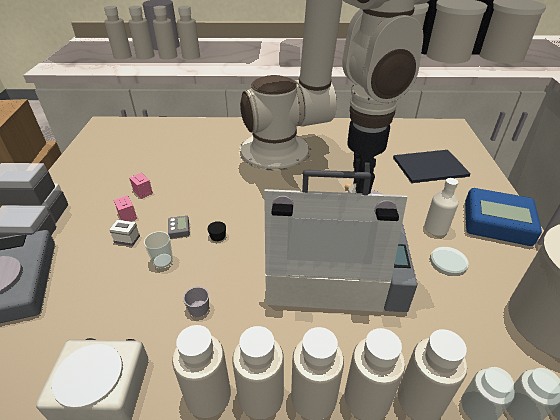

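The jar is over the round-marked bay, with the front mark at (291,189) where predicted. Lowering.

```bash
python3 -m jog '[{"rotation":[0,0,0],"travel":[5,2.5,-20],"jaw":-0.5},{"rotation":[0,0,0],"travel":[0,0,-45],"jaw":-0.5},{"rotation":[0,0,0],"travel":[0,0,-45],"jaw":-0.5},{"rotation":[0,0,0],"travel":[0,0,-35],"jaw":-0.5},{"rotation":[0,0,0],"travel":[0,0,-10],"jaw":-0.5},{"rotation":[0,0,0],"travel":[0,0,-5],"jaw":-0.5},{"rotation":[0,0,0],"travel":[0,0,0],"jaw":-0.5},{"rotation":[0,0,0],"travel":[0,0,0],"jaw":-0.5}]'; python3 -c "
from h import *
o=bot.get_obs();print(o['ee_pos'],o['tcp_rot'],o['opening'],o['wrist_force'])
snap('wrist','w14')"
```

```text
time: 20.82
ee_pos: [0.5434, 0.2036, 0.0512]
tcp_rot: [-90.0, 0.1, 177.2]
wrist_force: [-0.3, 0.4, -1.7]
opening: 0.0427
[0.54342041 0.20355291 0.05115772] [-9.00451760e+01  1.03961494e-01  1.77225053e+02] 0.04265167988694119 [-0.28870281  0.36618836 -1.73347174]
```

View pics/w14.png

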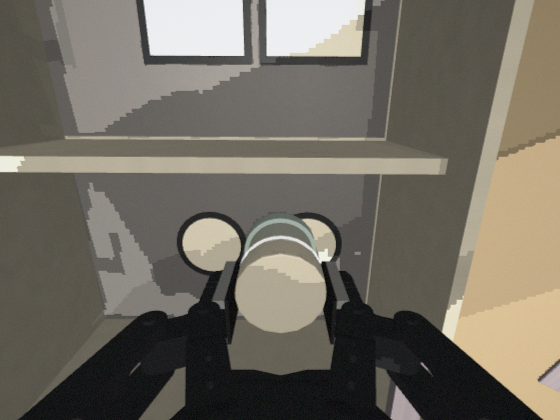

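```bash
python3 -m jog '[{"rotation":[0,0,0],"travel":[0,0,-3],"jaw":-0.5},{"rotation":[0,0,0],"travel":[0,0,0],"jaw":-0.5},{"rotation":[0,0,0],"travel":[0,0,0],"jaw":-0.5}]'; python3 -m jog '[{"rotation":[0,0,0],"travel":[0,0,0],"jaw":0.15},{"rotation":[0,0,0],"travel":[0,0,0],"jaw":0.3},{"rotation":[0,0,0],"travel":[0,0,0],"jaw":0.3},{"rotation":[0,0,0],"travel":[0,0,30],"jaw":0.3},{"rotation":[0,0,0],"travel":[0,0,50],"jaw":0.3},{"rotation":[0,0,0],"travel":[0,0,50],"jaw":0.3},{"rotation":[0,0,-9],"travel":[-20,-50,20],"jaw":0.5},{"rotation":[0,0,-9],"travel":[-10,-60,0],"jaw":0.8}]'; python3 -c "
from h import *
o=bot.get_obs();print(o['ee_pos'],o['tcp_rot'],o['opening'],o['wrist_force'])
snap('wrist','w15')
for c in ('top','scene'): bot.camera(c); print(bot.recognise(c,'jar1'),bot.recognise(c,'cartridge1'))
snap('top','t15')"
```

```text
time: 21.25
ee_pos: [0.5437, 0.203, 0.0482]
tcp_rot: [-90.0, 0.2, 177.2]
wrist_force: [0.9, -5.6, 5.3]
opening: 0.0425
time: 22.25
ee_pos: [0.513, 0.0931, 0.1992]
tcp_rot: [-90.1, 0.2, 159.1]
wrist_force: [1.0, -0.9, 0.0]
opening: 0.0765
[0.51296392 0.09311077 0.19921848] [-90.12280426   0.19249764 159.07328288] 0.07646239209887645 [ 0.99409152 -0.92403617  0.0221242 ]
[] [{'xy': [425.3, 304.3], 'score': 0.73}, {'xy': [431.9, 267.9], 'score': 0.61}]
[{'xy': [214.2, 228.8], 'score': 0.69}] [{'xy': [124.8, 210.1], 'score': 0.85}, {'xy': [126.9, 231.7], 'score': 0.8}, {'xy': [137.7, 184.2], 'score': 0.67}, {'xy': [282.0, 206.5], 'score': 0.16}]
```

View pics/w15.png

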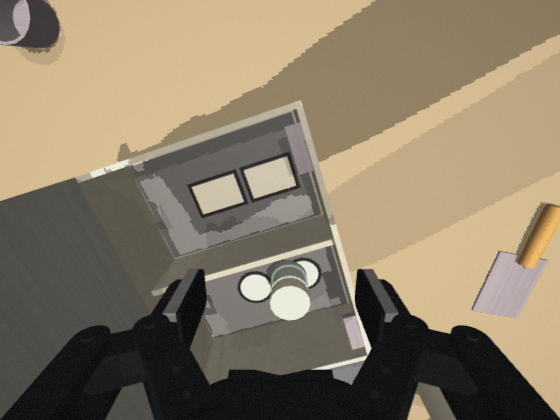

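View pics/t15.png

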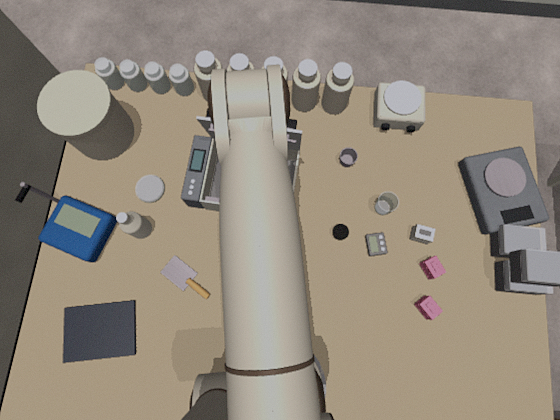

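The jar stands upright in the round bay (wrist view 290,290). The white cartridge is still at top (424,232). Going to it now.

```bash
python3 -m jog '[{"rotation":[0,0,-8],"travel":[-5,-47,0],"jaw":1},{"rotation":[0,0,-8],"travel":[-5,-47,0],"jaw":1},{"rotation":[0,0,-8],"travel":[-5,-47,0],"jaw":1},{"rotation":[0,0,-8],"travel":[-5,-47,0],"jaw":1},{"rotation":[0,0,-8],"travel":[-5,-47,0],"jaw":1},{"rotation":[0,0,-8],"travel":[-5,-47,0],"jaw":1},{"rotation":[0,0,-8],"travel":[-5,-47,0],"jaw":1},{"rotation":[0,0,-8],"travel":[-5,-47,0],"jaw":1}]'; python3 -m jog '[{"rotation":[0,0,-8],"travel":[-5,-47,-20],"jaw":1},{"rotation":[0,0,-4.5],"travel":[-5,-48,-20],"jaw":1},{"rotation":[0,0,0],"travel":[0,0,0],"jaw":1},{"rotation":[0,0,0],"travel":[0,0,0],"jaw":1},{"rotation":[0,0,0],"travel":[0,0,0],"jaw":1}]'; python3 -c "
from h import *
o=bot.get_obs();print(o['q'],o['ee_pos'],o['tcp_rot'],o['opening'])
snap('wrist','w16')
print(bot.recognise('wrist','cartridge1'),proj('wrist',[.463,-.378,.05]))"
```

```text
time: 23.65
ee_pos: [0.4732, -0.2834, 0.1965]
tcp_rot: [-90.0, -0.0, 95.1]
wrist_force: [0.9, 0.2, 1.0]
opening: 0.0854
time: 24.28
ee_pos: [0.4635, -0.3767, 0.1575]
tcp_rot: [-90.0, 0.0, 82.9]
wrist_force: [0.2, -0.6, -0.1]
opening: 0.0853
[-3.91018371e+01  1.05678098e+01  8.10780211e+00  8.74935083e+01
  8.90345972e-03 -3.19566610e+01] [ 0.46352169 -0.37666147  0.15747341] [-9.00441517e+01  1.70488139e-02  8.28548209e+01] 0.08525515344424761
[{'xy': [277.4, 200.5], 'score': 0.97}, {'xy': [224.1, 94.2], 'score': 0.64}] [[278.87270987 211.32071558]]
```

View pics/w16.png

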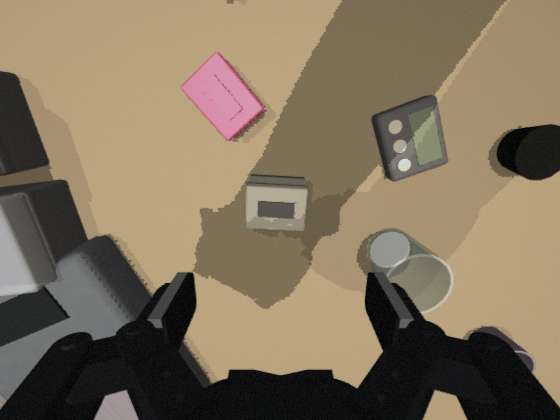

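The white cartridge top is at (276,208), centred and square to the jaws. The pink one at (222,97) is well away.

```bash
python3 -m jog '[{"rotation":[0,0,0],"travel":[-2,-1.5,-45],"jaw":1},{"rotation":[0,0,0],"travel":[0,0,-45],"jaw":1},{"rotation":[0,0,0],"travel":[0,0,-41],"jaw":1},{"rotation":[0,0,0],"travel":[0,0,0],"jaw":1},{"rotation":[0,0,0],"travel":[0,0,0],"jaw":0.5},{"rotation":[0,0,0],"travel":[0,0,0],"jaw":-0.2},{"rotation":[0,0,0],"travel":[0,0,0],"jaw":-0.2},{"rotation":[0,0,0],"travel":[0,0,0],"jaw":-0.2}]' 40; python3 -c "
from h import *
o=bot.get_obs();print(o['ee_pos'],o['tcp_rot'],o['opening'],o['wrist_force'])
snap('wrist','w17')"
```

```text
time: 25.38
ee_pos: [0.462, -0.38, 0.0287]
tcp_rot: [-90.2, 0.1, 82.7]
wrist_force: [-1.6, 1.1, 6.2]
opening: 0.0535
[ 0.46200239 -0.37999451  0.02872715] [-90.21322884   0.11512709  82.7385381 ] 0.05346167071314995 [-1.56804378  1.05270684  6.17876931]
```

View pics/w17.png

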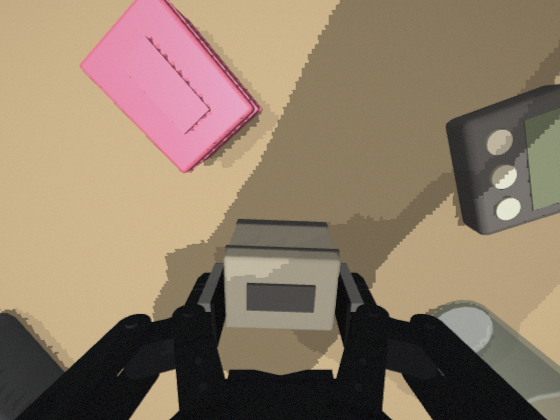

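```bash
python3 -m jog '[{"rotation":[0,0,0],"travel":[0,0,40],"jaw":-0.2},{"rotation":[0,0,0],"travel":[0,0,60],"jaw":-0.2},{"rotation":[0,0,0],"travel":[0,0,60],"jaw":-0.2},{"rotation":[0,0,8],"travel":[0,30,24],"jaw":-0.2},{"rotation":[0,0,9],"travel":[0,45,0],"jaw":-0.2},{"rotation":[0,0,9],"travel":[0,45,0],"jaw":-0.2},{"rotation":[0,0,9],"travel":[0,45,0],"jaw":-0.2},{"rotation":[0,0,9],"travel":[5,45,0],"jaw":-0.2}]';  python3 -m jog '[{"rotation":[0,0,9],"travel":[10,45,0],"jaw":-0.2},{"rotation":[0,0,9],"travel":[20,45,0],"jaw":-0.2},{"rotation":[0,0,9],"travel":[20,45,0],"jaw":-0.2},{"rotation":[0,0,9],"travel":[20,45,0],"jaw":-0.2},{"rotation":[0,0,9],"travel":[0,45,0],"jaw":-0.2},{"rotation":[0,0,5],"travel":[0,20,0],"jaw":-0.2},{"rotation":[0,0,0],"travel":[0,0,0],"jaw":-0.2},{"rotation":[0,0,0],"travel":[0,0,0],"jaw":-0.2}]';python3 -c "
from h import *
o=bot.get_obs();print(o['ee_pos'],o['tcp_rot'],o['opening'],o['wrist_force'])
snap('wrist','w18')
print(proj('wrist',[[.5374,.0745,.015]]))"
```

```text
time: 26.42
ee_pos: [0.4657, -0.1679, 0.2115]
tcp_rot: [-90.1, 0.1, 127.0]
wrist_force: [-0.1, -0.4, -1.3]
opening: 0.0536
time: 27.42
ee_pos: [0.5359, 0.0754, 0.2106]
tcp_rot: [-90.0, 0.1, 176.6]
wrist_force: [0.6, -0.0, -1.4]
opening: 0.0532
[0.5358502  0.07536023 0.21060278] [-8.99997518e+01  6.66912835e-02  1.76633962e+02] 0.053161374505016866 [ 0.56812396 -0.01136194 -1.40690777]
[[278.306551   186.29299401]]
```

View pics/w18.png

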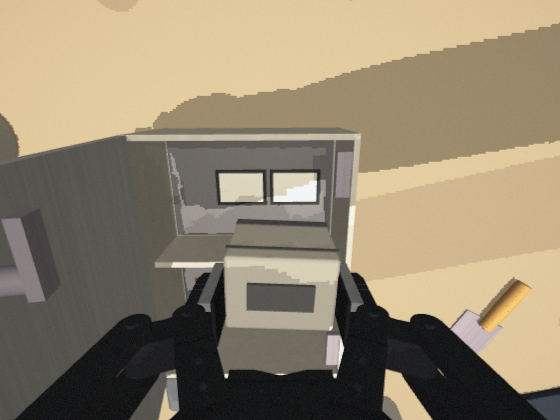

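```bash
python3 -m jog '[{"rotation":[0,0,0],"travel":[2,-1,-20],"jaw":-0.2},{"rotation":[0,0,0],"travel":[0,0,-45],"jaw":-0.2},{"rotation":[0,0,0],"travel":[0,0,-45],"jaw":-0.2},{"rotation":[0,0,0],"travel":[0,0,-35],"jaw":-0.2},{"rotation":[0,0,0],"travel":[0,0,-12],"jaw":-0.2},{"rotation":[0,0,0],"travel":[0,0,-7],"jaw":-0.2},{"rotation":[0,0,0],"travel":[0,0,-2.5],"jaw":-0.2},{"rotation":[0,0,0],"travel":[0,0,0],"jaw":-0.2}]'; python3 -c "
from h import *
o=bot.get_obs();print(o['ee_pos'],o['tcp_rot'],o['opening'],o['wrist_force'])
snap('wrist','w19')"
```

```text
time: 28.48
ee_pos: [0.5393, 0.0751, 0.0459]
tcp_rot: [-90.1, 0.2, 176.7]
wrist_force: [0.1, 5.8, 5.4]
opening: 0.0536
[0.53934781 0.07514136 0.04593064] [-90.1118152    0.23473901 176.6771113 ] 0.053584909074573556 [0.14060106 5.8416755  5.39524198]
```

View pics/w19.png

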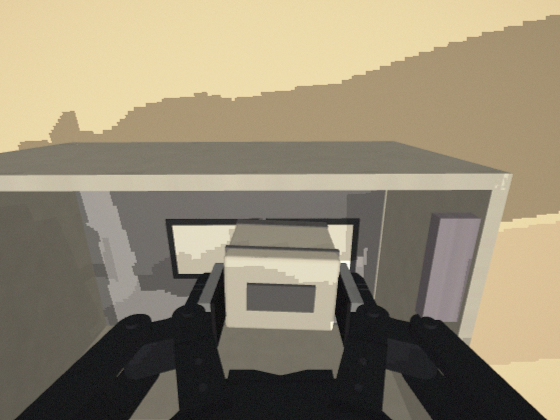

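The cartridge has touched down in the rectangular bay (5 N contact). Releasing.

```bash
python3 -m jog '[{"rotation":[0,0,0],"travel":[0,0,0],"jaw":0.3},{"rotation":[0,0,0],"travel":[0,0,0],"jaw":0.5},{"rotation":[0,0,0],"travel":[0,0,0],"jaw":0.5},{"rotation":[0,0,0],"travel":[0,0,30],"jaw":0.5},{"rotation":[0,0,0],"travel":[0,0,50],"jaw":0.5},{"rotation":[0,0,0],"travel":[-30,0,50],"jaw":0.3},{"rotation":[0,0,0],"travel":[-40,20,30],"jaw":-0.3},{"rotation":[0,0,0],"travel":[0,20,30],"jaw":-0.3}]'; python3 -c "
from h import *
o=bot.get_obs();print(o['ee_pos'],o['tcp_rot'],o['opening'],o['wrist_force'])
snap('wrist','w20');snap('scene','s20')"
```

```text
time: 29.52
ee_pos: [0.4662, 0.1147, 0.2364]
tcp_rot: [-90.0, 0.2, 176.7]
wrist_force: [1.7, 0.6, 1.1]
opening: 0.03
[0.46619369 0.11474466 0.23640943] [-9.00381812e+01  1.57923549e-01  1.76678813e+02] 0.030035867463220983 [1.70348074 0.56610675 1.09836419]
```

View pics/w20.png

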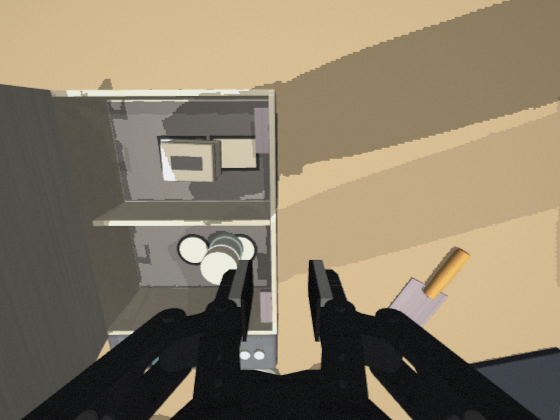

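View pics/s20.png

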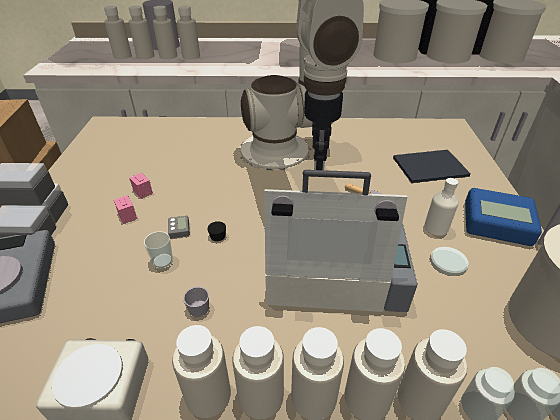

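Both stand upright: cartridge at (190,160) on its bay's marks, jar at (222,262). The bench is otherwise unchanged. Going back to the bar to close.

```bash
python3 -m jog '[{"rotation":[0,0,0],"travel":[0,0,50],"jaw":-0.3},{"rotation":[0,0,0],"travel":[0,0,50],"jaw":-0.3},{"rotation":[0,0,0.5],"travel":[0,0,50],"jaw":-0.3},{"rotation":[0,0,0],"travel":[40,5,0],"jaw":-0.3},{"rotation":[0,0,0],"travel":[40,5,0],"jaw":-0.3},{"rotation":[0,0,0],"travel":[40,5,0],"jaw":-0.3},{"rotation":[0,0,0],"travel":[41,5,0],"jaw":-0.3},{"rotation":[0,0,0],"travel":[0,0,0],"jaw":-0.3}]';python3 -m jog '[{"rotation":[0,0,0],"travel":[0,0,0],"jaw":-0.3},{"rotation":[0,0,0],"travel":[0,0,0],"jaw":-0.3}]'; python3 -c "
from h import *
o=bot.get_obs();print(o['ee_pos'],o['tcp_rot'],o['opening'],o['wrist_force'])
snap('wrist','w21')"
```

```text
time: 30.62
ee_pos: [0.6328, 0.1347, 0.3773]
tcp_rot: [-89.9, -0.4, 177.2]
wrist_force: [-0.6, -0.5, -1.7]
opening: 0.03
time: 30.88
ee_pos: [0.6275, 0.1344, 0.3851]
tcp_rot: [-90.0, 0.1, 177.2]
wrist_force: [0.3, 0.3, 0.5]
opening: 0.0295
[0.62749968 0.13439309 0.38513687] [-9.00279256e+01  1.20606841e-01  1.77221244e+02] 0.029508591290180203 [0.28525398 0.26667103 0.5450266 ]
```

View pics/w21.png

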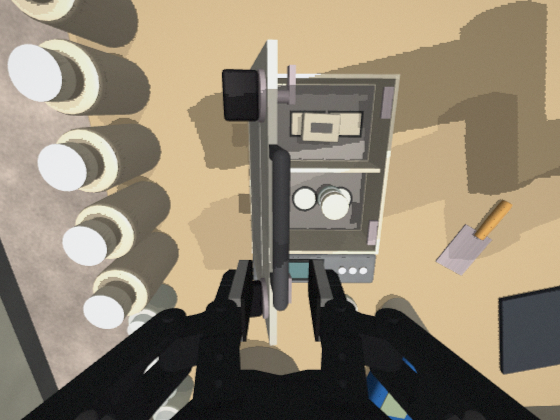

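The bar at column 281 is centred again. Gripping it and swinging down.

```bash
python3 -m jog '[{"rotation":[0,0,0],"travel":[0,0,-30],"jaw":-0.3},{"rotation":[0,0,0],"travel":[0,0,-30],"jaw":-0.3},{"rotation":[0,0,0],"travel":[0,0,0],"jaw":-1},{"rotation":[0,0,0],"travel":[0,0,0],"jaw":-1},{"rotation":[0,0,0],"travel":[0,0,0],"jaw":-1},{"rotation":[0,0,0],"travel":[0,0,0],"jaw":-1},{"rotation":[0,0,0],"travel":[-23,1,-4],"jaw":-1},{"rotation":[0,0,0],"travel":[-22,1,-7],"jaw":-1}]' 35; python3 -m jog '[{"rotation":[0,0,0],"travel":[-21,1,-10],"jaw":-1},{"rotation":[0,0,0],"travel":[-20,1,-12],"jaw":-1},{"rotation":[0,0,0],"travel":[-19,1,-14],"jaw":-1},{"rotation":[0,0,0],"travel":[0,0,0],"jaw":-1}]'; python3 -c "
from h import *
o=bot.get_obs();print(o['ee_pos'],o['tcp_rot'],o['opening'],o['wrist_force'])
x,y,z=o['ee_pos'];print(np.arccos((.6676-x)/.233),np.arcsin((z+.0127-.104)/.233))
snap('scene','s22')"
```

```text
time: 31.92
ee_pos: [0.5853, 0.1368, 0.3125]
tcp_rot: [-90.0, 0.2, 177.2]
wrist_force: [8.4, -2.1, -10.7]
opening: 0.0102
time: 32.42
ee_pos: [0.523, 0.1401, 0.2785]
tcp_rot: [-90.1, 0.1, 177.3]
wrist_force: [-6.3, -2.2, 2.4]
opening: 0.0103
[0.52301326 0.14011015 0.27845425] [-9.00793335e+01  1.48346193e-01  1.77266204e+02] 0.010327388851468075 [-6.27843515 -2.24735268  2.40523113]
0.9013601403802018 0.9327100251902116
```

View pics/s22.png

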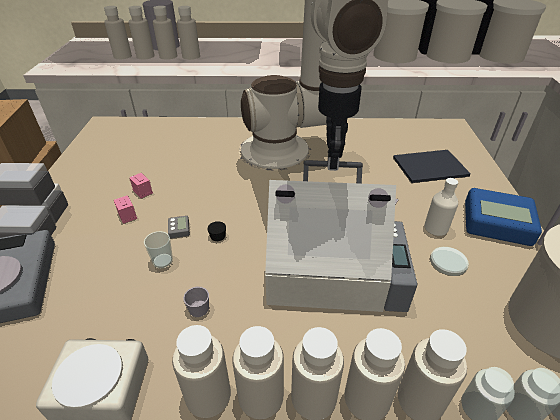

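```bash
python3 -m jog '[{"rotation":[0,0,0],"travel":[-17,1,-15],"jaw":-1},{"rotation":[0,0,0],"travel":[-16,1,-17],"jaw":-1},{"rotation":[0,0,0],"travel":[-14,1,-19],"jaw":-1},{"rotation":[0,0,0],"travel":[-12,0.5,-20],"jaw":-1},{"rotation":[0,0,0],"travel":[-10,0.5,-21],"jaw":-1},{"rotation":[0,0,0],"travel":[-8,0.5,-22],"jaw":-1},{"rotation":[0,0,0],"travel":[-6,0.5,-23],"jaw":-1},{"rotation":[0,0,0],"travel":[0,0,0],"jaw":-1}]'; python3 -c "
from h import *
o=bot.get_obs();print(o['ee_pos'],o['tcp_rot'],o['opening'],o['wrist_force'])
x,y,z=o['ee_pos'];print(np.arcsin((z+.0127-.104)/.233))"
```

```text
time: 33.48
ee_pos: [0.4399, 0.1447, 0.1391]
tcp_rot: [-90.0, -0.1, 177.2]
wrist_force: [-8.1, -3.9, -3.3]
opening: 0.0105
[0.43993639 0.14468746 0.13914853] [-8.99674717e+01 -1.43211709e-01  1.77241685e+02] 0.010546128501154113 [-8.12551098 -3.87560781 -3.28791535]
0.206830013754733
```

```bash
python3 -m jog '[{"rotation":[0,0,0],"travel":[-3,0,-20],"jaw":-1},{"rotation":[0,0,0],"travel":[-1,0,-18],"jaw":-1},{"rotation":[0,0,0],"travel":[0,0,-9],"jaw":-1},{"rotation":[0,0,0],"travel":[0,0,0],"jaw":-1},{"rotation":[0,0,0],"travel":[0,0,-2],"jaw":-1},{"rotation":[0,0,0],"travel":[0,0,0],"jaw":-1},{"rotation":[0,0,0],"travel":[0,0,0],"jaw":-1}]'; python3 -c "
from h import *
o=bot.get_obs();print(o['ee_pos'],o['tcp_rot'],o['opening'],o['wrist_force'])"
```

```text
time: 34.35
ee_pos: [0.4354, 0.145, 0.0916]
tcp_rot: [-90.0, -0.2, 177.3]
wrist_force: [-16.9, -3.2, 5.1]
opening: 0.01
[0.43537423 0.14499985 0.09159723] [-90.01436535  -0.23146598 177.26000941] 0.009953153899130198 [-16.87079666  -3.17004025   5.1096337 ]
```

```bash
python3 -m jog '[{"rotation":[0,0,0],"travel":[0,0,-2],"jaw":-1},{"rotation":[0,0,0],"travel":[0,0,-2],"jaw":-1},{"rotation":[0,0,0],"travel":[0,0,0],"jaw":-1},{"rotation":[0,0,0],"travel":[0,0,0],"jaw":-1}]'; python3 -c "
from h import *
o=bot.get_obs();print(o['ee_pos'],o['wrist_force'],o['torque'])
snap('scene','s23',(230,160,430,320),4)"
```

```text
time: 34.85
ee_pos: [0.4355, 0.1451, 0.0911]
tcp_rot: [-90.1, -0.1, 177.3]
wrist_force: [-29.9, -6.4, 34.3]
opening: 0.01
[0.43553239 0.14507227 0.09109889] [-29.88076212  -6.37019572  34.34803121] [-1.2374432   6.0083639  -0.03152118]
```

View pics/s23.png

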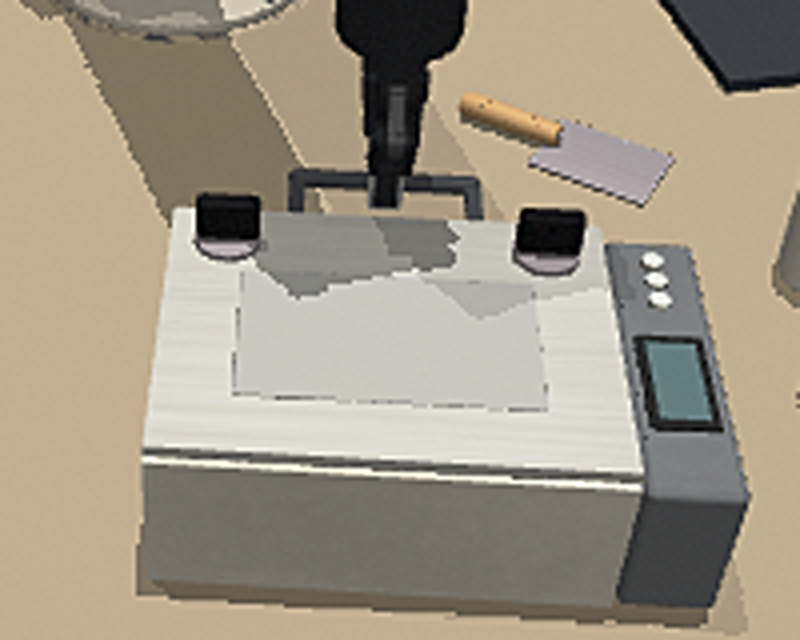

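Panel shut onto its stop, with 34 N reaction and the seam closed. Both wings are still crosswise. Releasing and going to the left fastener.

```bash
python3 -m jog '[{"rotation":[0,0,0],"travel":[0,0,4],"jaw":-0.5},{"rotation":[0,0,0],"travel":[0,0,0],"jaw":-0.3},{"rotation":[0,0,0],"travel":[0,0,30],"jaw":-0.3},{"rotation":[0,0,0],"travel":[0,0,40],"jaw":-0.3},{"rotation":[0,0,0],"travel":[36,45,0],"jaw":0},{"rotation":[0,0,0],"travel":[36,45,0],"jaw":0},{"rotation":[0,0,0],"travel":[0,0,0],"jaw":0},{"rotation":[0,0,0],"travel":[0,0,0],"jaw":0}]'; python3 -c "
from h import *
o=bot.get_obs();print(o['ee_pos'],o['tcp_rot'],o['opening'],o['wrist_force'])
snap('wrist','w24')"
```

```text
time: 35.9
ee_pos: [0.5089, 0.2349, 0.1601]
tcp_rot: [-90.0, -0.0, 177.2]
wrist_force: [-0.2, -0.6, -0.1]
opening: 0.0427
[0.50886951 0.23485789 0.16008498] [-8.99834999e+01 -2.91032590e-02  1.77249023e+02] 0.04266454736407888 [-0.18344864 -0.57168197 -0.11157208]
```

View pics/w24.png

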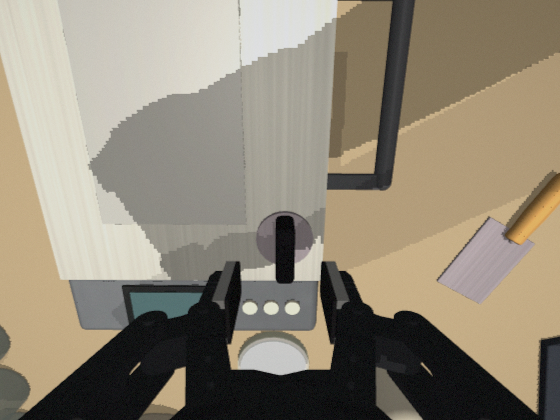

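Wing at column 285, so shift 2 mm towards the robot and descend.

```bash
python3 -m jog '[{"rotation":[0,0,0],"travel":[-2,0,-20],"jaw":0.0},{"rotation":[0,0,0],"travel":[0,0,-22.5],"jaw":0.0},{"rotation":[0,0,0],"travel":[0,0,0],"jaw":0.0},{"rotation":[0,0,0],"travel":[0,0,0],"jaw":-0.5},{"rotation":[0,0,0],"travel":[0,0,0],"jaw":-1},{"rotation":[0,0,0],"travel":[0,0,0],"jaw":-1},{"rotation":[0,0,0],"travel":[0,0,0],"jaw":-1},{"rotation":[0,0,-10],"travel":[0,0,0],"jaw":-1}]' 40; python3 -m jog '[{"rotation":[0,0,-10],"travel":[0,0,0],"jaw":-1},{"rotation":[0,0,-10],"travel":[0,0,0],"jaw":-1},{"rotation":[0,0,-10],"travel":[0,0,0],"jaw":-1},{"rotation":[0,0,-10],"travel":[0,0,0],"jaw":-1}]'; python3 -m jog '[{"rotation":[0,0,-10],"travel":[0,0,0],"jaw":-1},{"rotation":[0,0,-10],"travel":[0,0,0],"jaw":-1},{"rotation":[0,0,-10],"travel":[0,0,0],"jaw":-1},{"rotation":[0,0,-10],"travel":[0,0,0],"jaw":-1},{"rotation":[0,0,0],"travel":[0,0,0],"jaw":-1},{"rotation":[0,0,0],"travel":[0,0,0],"jaw":-1}]'; python3 -c "
from h import *
o=bot.get_obs();print(o['ee_pos'],o['tcp_rot'],o['opening'],o['wrist_force'],o['torque'])
snap('wrist','w25')"
```

```text
time: 36.95
ee_pos: [0.5062, 0.2349, 0.1196]
tcp_rot: [-90.0, -0.0, 167.1]
wrist_force: [-7.8, -1.4, 7.8]
opening: 0.0111
time: 37.45
ee_pos: [0.5054, 0.2352, 0.1195]
tcp_rot: [-90.0, -0.1, 126.9]
wrist_force: [-11.8, 1.6, 9.1]
opening: 0.0109
time: 38.2
ee_pos: [0.5051, 0.236, 0.1195]
tcp_rot: [-89.9, -0.2, 87.3]
wrist_force: [-13.3, 6.4, 9.2]
opening: 0.0111
[0.50507233 0.23601113 0.11950093] [-89.86686456  -0.15882817  87.30449366] 0.011114620772019045 [-13.3373544    6.43595412   9.24497881] [0.87760462 2.63915821 0.00893555]
```

View pics/w25.png

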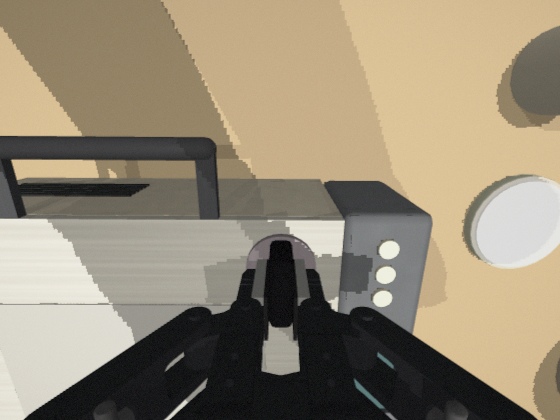

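Left wing is fore-and-aft again, in line with the panel. Releasing and moving to the right fastener.

```bash
python3 -m jog '[{"rotation":[0,0,0],"travel":[0,0,0],"jaw":0},{"rotation":[0,0,0],"travel":[0,0,0],"jaw":0},{"rotation":[0,0,0],"travel":[0,0,20],"jaw":0},{"rotation":[0,0,0],"travel":[0,0,20],"jaw":0},{"rotation":[0,0,10],"travel":[-1,-27,0],"jaw":0},{"rotation":[0,0,10],"travel":[-1,-27,0],"jaw":0},{"rotation":[0,0,10],"travel":[-1,-27,0],"jaw":0},{"rotation":[0,0,10],"travel":[-1,-27,0],"jaw":0}]';python3 -m jog '[{"rotation":[0,0,10],"travel":[-2,-27,0],"jaw":0},{"rotation":[0,0,10],"travel":[-2,-27,0],"jaw":0},{"rotation":[0,0,10],"travel":[-2,-27,0],"jaw":0},{"rotation":[0,0,10],"travel":[0,0,0],"jaw":0},{"rotation":[0,0,10],"travel":[0,0,0],"jaw":0},{"rotation":[0,0,0],"travel":[0,0,0],"jaw":0},{"rotation":[0,0,0],"travel":[0,0,0],"jaw":0}]'; python3 -c "
from h import *
o=bot.get_obs();print(o['ee_pos'],o['tcp_rot'],o['opening'],o['wrist_force'])
snap('wrist','w26')"
```

```text
time: 39.25
ee_pos: [0.5029, 0.1258, 0.158]
tcp_rot: [-90.0, 0.0, 127.5]
wrist_force: [0.2, 0.1, -0.1]
opening: 0.0431
time: 40.12
ee_pos: [0.4968, 0.0458, 0.1579]
tcp_rot: [-90.0, 0.0, 177.0]
wrist_force: [0.7, -0.1, 0.0]
opening: 0.0426
[0.49680712 0.04577018 0.1578725 ] [-8.99964369e+01  1.23684844e-02  1.77005932e+02] 0.042595077505153775 [ 0.66655041 -0.05268723  0.03006497]
```

View pics/w26.png

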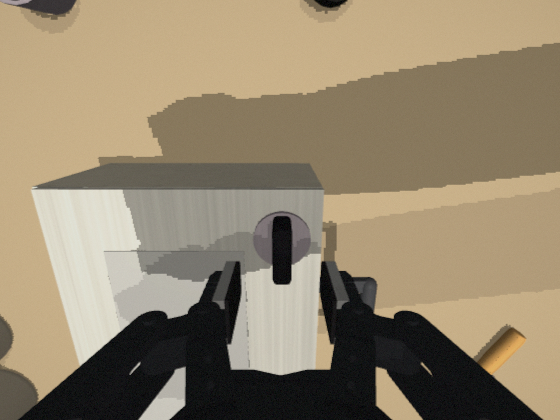

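The right wing is centred at (282,250). Gripping and turning it back.

```bash
python3 -m jog '[{"rotation":[0,0,0],"travel":[0,0,-20],"jaw":0.0},{"rotation":[0,0,0],"travel":[0,0,-20],"jaw":0.0},{"rotation":[0,0,0],"travel":[0,0,0],"jaw":0.0},{"rotation":[0,0,0],"travel":[0,0,0],"jaw":-0.5},{"rotation":[0,0,0],"travel":[0,0,0],"jaw":-1},{"rotation":[0,0,0],"travel":[0,0,0],"jaw":-1},{"rotation":[0,0,0],"travel":[0,0,0],"jaw":-1},{"rotation":[0,0,-10],"travel":[0,0,0],"jaw":-1}]' 40; python3 -m jog '[{"rotation":[0,0,-10],"travel":[0,0,0],"jaw":-1},{"rotation":[0,0,-10],"travel":[0,0,0],"jaw":-1},{"rotation":[0,0,-10],"travel":[0,0,0],"jaw":-1},{"rotation":[0,0,-10],"travel":[0,0,0],"jaw":-1}]'; python3 -m jog '[{"rotation":[0,0,-10],"travel":[0,0,0],"jaw":-1},{"rotation":[0,0,-10],"travel":[0,0,0],"jaw":-1},{"rotation":[0,0,-10],"travel":[0,0,0],"jaw":-1},{"rotation":[0,0,-10],"travel":[0,0,0],"jaw":-1},{"rotation":[0,0,0],"travel":[0,0,0],"jaw":-1},{"rotation":[0,0,0],"travel":[0,0,0],"jaw":-1}]'; python3 -m jog '[{"rotation":[0,0,0],"travel":[0,0,0],"jaw":0},{"rotation":[0,0,0],"travel":[0,0,0],"jaw":0},{"rotation":[0,0,0],"travel":[0,0,20],"jaw":0},{"rotation":[0,0,0],"travel":[0,0,40],"jaw":0},{"rotation":[0,0,0],"travel":[-60,0,30],"jaw":0},{"rotation":[0,0,0],"travel":[-60,-10,20],"jaw":0},{"rotation":[0,0,0],"travel":[0,-20,0],"jaw":0},{"rotation":[0,0,0],"travel":[0,0,0],"jaw":0}]'; python3 -c "
from h import *
o=bot.get_obs();print(o['ee_pos'],o['tcp_rot'],o['opening'],o['wrist_force'])
snap('wrist','w27');snap('scene','s27',(230,160,430,320),4);snap('scene','s27b');snap('top','t27')"
```

```text
time: 41.18
ee_pos: [0.4962, 0.0459, 0.119]
tcp_rot: [-90.0, -0.0, 167.0]
wrist_force: [-7.8, 0.3, 5.4]
opening: 0.0114
time: 41.68
ee_pos: [0.4958, 0.046, 0.119]
tcp_rot: [-90.0, -0.1, 126.9]
wrist_force: [-8.3, 0.9, 5.8]
opening: 0.0112
time: 42.42
ee_pos: [0.4957, 0.0463, 0.119]
tcp_rot: [-89.9, -0.0, 87.2]
wrist_force: [-9.6, 3.1, 6.5]
opening: 0.011
time: 43.42
ee_pos: [0.3823, 0.0155, 0.226]
tcp_rot: [-90.1, -0.0, 87.1]
wrist_force: [-0.8, 0.7, -0.7]
opening: 0.0427
[0.38233963 0.01547928 0.22603846] [-9.01309299e+01 -2.71973451e-03  8.71316673e+01] 0.04271225301072982 [-0.7627538   0.71865175 -0.70448457]
```

View pics/w27.png

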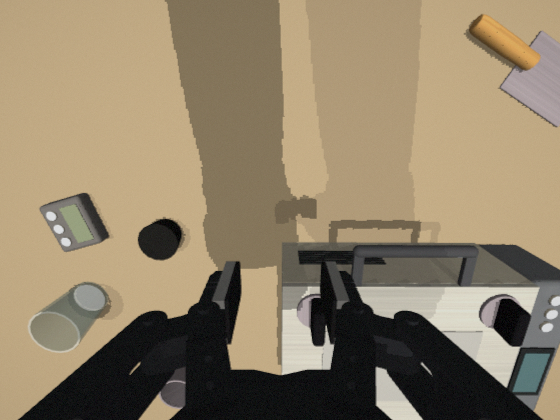

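View pics/s27.png

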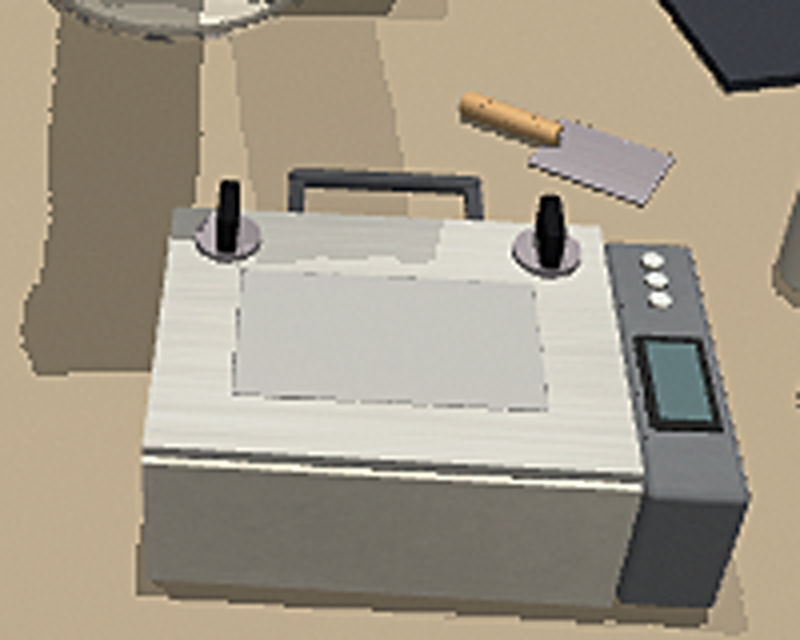

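View pics/s27b.png

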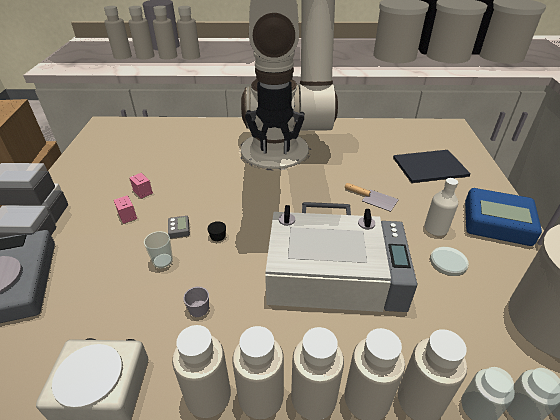

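Both wings are fore-and-aft at scene (287,215) and (367,217), and the panel looks shut. As a last check, I'll compare this against the starting picture.

Run:
```python
import cv2
a=cv2.imread("pics/scene0.png",0);b=cv2.imread("pics/s27b.png",0)
for n,(x,y,w,h) in dict(bar=(298,198,56,16),Rknob=(278,203,20,22),Lknob=(358,206,20,22),rear=(270,268,110,15)).items():
    r=cv2.matchTemplate(b[y-8:y+h+8,x-8:x+w+8],a[y:y+h,x:x+w],cv2.TM_CCOEFF_NORMED); _,m,_,l=cv2.minMaxLoc(r); print(n,round(m,3),l[0]-8,l[1]-8)
from workcell import bot
print(bot.job_done())
```

```text
bar 0.984 0 0
Rknob 0.926 0 0
Lknob 0.971 0 0
rear 1.0 0 0
the job is handed in; nothing more can be done
None
```

The job is done and handed in after about 44 s of the 210 s allowed; the hand-in gave no verdict. Only one jar and one white cartridge were on the bench.

I unlocked both fasteners, swung the panel up to about 1.4 rad, and stood the jar in the round-marked (+y) bay and the cartridge in the rectangle-marked (-y) bay. I then shut the panel onto its stop (34 N reaction at the bar) and locked both fasteners again. The two pink look-alikes and the bystanders were not touched.

**Last checks:**
- **Jar and cartridge:** both stood upright in their own bays when last seen, just before I closed the panel. I could not see inside after that.
- **Panel and fasteners:** the pull bar, both wing knobs and the panel's rear edge match the starting picture with no pixel shift, so the panel is shut and both fasteners are locked.
- **Bench and arm:** the bystanders look unmoved in the final scene picture. The arm stands clear with the wrist force near zero.

No check failed. The two fixed cameras disagreed by up to 9 mm on where the jar was and by a few mm on the analyser. I settled those with close wrist-camera views before each grasp.

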